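# Recharge the signal lamp's drying dish

## Task

Recharge the drying dish: put every fresh canister from the tray into the dish of clay beads, then take the stirring rod from its brass cup and stir beads and canisters with it, its foot down near the floor of the dish, in circles about half as wide as the dish, at least four times right round. Then put the rod back in its cup, foot down on the floor of the cup (it may lean on the rim), and last of all slide the dish along the counter, without lifting it, until it stands wholly on the round cork disc with all beads and canisters still in it. Leave everything else where it is.

Things in the scene. Friction and masses are not known exactly. Their poses are not given: they have to be found in the camera images.
- dish: round white ceramic dish, open on top, loose on the counter: outer diameter 168 mm at the foot and 176 mm at the rim, 60 mm high, wall 4 mm, inner floor 5 mm above its underside, about 0.6 kg. It holds six chunky beads. Origin: centre of the underside; z up. It slides when pushed on its side with 5 to 10 N; a canister can jam between rod and wall
- mat: cork disc, diameter 216 mm, inlaid flush in the counter (1 mm thick, nothing to catch on). Origin: its centre
- tray: shallow open grey tray, 180 x 180 x 12 mm high, wall and floor 4 mm, fixed. Origin: centre of the underside. The fresh canisters start in it
- stand: brass cup, fixed, outer diameter 42 mm at the foot, 50 mm at the rim, 50 mm high, inner floor 5 mm up, 34 mm wide inside at the floor and 42 mm at the mouth: the stirring rod stands loosely in it. Origin: centre of the underside
- rod: stirring rod, 135 mm long, 0.1 kg, standing upright in the brass cup: steel foot 16 mm high, diameter 22 mm, tapering to a flat end of diameter 18 mm on which it stands; steel shaft of diameter 12 mm; at the top a square dark-wood grip 18 x 18 mm, 70 to 135 mm above the foot's end, sides along the rod's x and y. Origin: centre of the foot's flat end; z points to the grip
- can1_center (a point): centre of a fresh desiccant canister: aluminium cylinder with a paper disc on top, diameter 24 mm, 28 mm high, 25 g, z along its axis; starts standing in the tray. Three to five canisters are present, the rest are absent (None from the start)
- can2_center (a point): centre of a fresh desiccant canister: aluminium cylinder with a paper disc on top, diameter 24 mm, 28 mm high, 25 g, z along its axis; starts standing in the tray. Three to five canisters are present, the rest are absent (None from the start)
- can3_center (a point): centre of a fresh desiccant canister: aluminium cylinder with a paper disc on top, diameter 24 mm, 28 mm high, 25 g, z along its axis; starts standing in the tray. Three to five canisters are present, the rest are absent (None from the start)
- can4_center (a point): centre of a fresh desiccant canister: aluminium cylinder with a paper disc on top, diameter 24 mm, 28 mm high, 25 g, z along its axis; starts standing in the tray. Three to five canisters are present, the rest are absent (None from the start)
- can5_center (a point): centre of a fresh desiccant canister: aluminium cylinder with a paper disc on top, diameter 24 mm, 28 mm high, 25 g, z along its axis; starts standing in the tray. Three to five canisters are present, the rest are absent (None from the start)
- bead1_center (a point): centre of a clay bead, a ball of diameter 20 mm, 12 g, in the dish
- bead2_center (a point): centre of a clay bead, a ball of diameter 20 mm, 12 g, in the dish
- bead3_center (a point): centre of a clay bead, a ball of diameter 20 mm, 12 g, in the dish
- bead4_center (a point): centre of a clay bead, a ball of diameter 20 mm, 12 g, in the dish
- bead5_center (a point): centre of a clay bead, a ball of diameter 20 mm, 12 g, in the dish
- bead6_center (a point): centre of a clay bead, a ball of diameter 20 mm, 12 g, in the dish
- lens: signal lamp lens in a chrome ring, diameter 84 mm, 28 mm high; loose bystander. Origin: centre of the underside
- bookend: dark cast iron bookend, foot 100 x 90 mm, upright plate 136 mm high; loose bystander. Origin: centre of the underside
- dividers: brass dividers lying flat, 160 mm long along y, 8 mm thick; loose bystander. Origin: centre of the underside
- spacer1: green plastic strip spacer, 24 x 130 x 9 mm, long along y; loose bystander. Origin: centre of the underside
- spacer2: green plastic strip spacer, 24 x 130 x 9 mm, long along y; loose bystander. Origin: centre of the underside

How it is judged:
By the outcome, as a careful person would: the job done as asked, in the order asked, and still so for the second after the job is handed in, with the robot touching nothing.
Of can1, can2, can3, can4, can5 only 3 to 5 are there at a start; the rules pass over those that are not, and their reading is None.
At some moment in a run one of dish, can1, can2, can3, can4, can5 may be knocked a few centimetres aside while the robot is not near it.
It also fails if it takes over 210 s, if anything falls off the work surface, if the arm or the gripper's body presses on something with over 40 N, if the wrist force passes 120 N, or if a joint passes its speed limit or range.

## Robot

A 6-joint arm with a two-finger parallel gripper is mounted at the origin on the work surface. World frame = base frame: x ahead of the robot, y to its left, z up, the work surface at z = 0. Lengths are in m, angles in rad, forces in N, time in s.
With the tool pointing down it reaches from about 0.325 to 0.75 m from the base axis. Payload 7.6 kg.
Tool frame: the origin (TCP) lies midway between the tips of the shut fingers; the grasp point (between the pads) lies 19 mm behind it; z points along the fingers, y is the line along which they close (so a half turn about z gives the same grasp; the last joint's range is limited). The gripper opens to 85 mm and grips with 20 to 120 N. Pads are 22 mm wide; open, the fingers measure 114 mm over their backs; the gripper's body (76 mm by 85 mm) begins 54 mm behind the grasp point. The pads swing forward as they close: fully open they stand 13 mm farther back than shut.
Start: joints at [-1.19, 0.052, 1.401, -0, 1.689, -0.07], TCP at [0.229, -0.473, 0.231] pointing down, gripper open.
Joint ranges: [-2.9, 2.9], [-0.91, 2.17], [0.12, 2.37], [-1.06, 4.2], [0.26, 2.73], [-2.93, 2.93]. Speed limits (rad/s): [2.57, 2.57, 3.01, 3.14, 3.14, 3.14].

## Interface

Orientations are given as [roll, pitch, yaw] about the fixed x, y, z axes, in that order (R = Rz(yaw) Ry(pitch) Rx(roll)).
In Python, from bench import * gives the robot as it stands.
- The arm moves only by the tool drive_tool, never from a script. Its arguments are lists of equal length, an entry for each row: "dp": the shift along the tool's x, y, z as a fraction of full scale, a list of three; "turn": the turn, a rotation vector about the tool's x, y, z as a fraction of full scale, a list of three; "gripper": the opening, from -1 (shut) to 1 (fully open). In form: {"dp": [[tx, ty, tz], ...], "turn": [[ax, ay, az], ...], "gripper": [gripper, ...]}. A call has 1 to 20 rows; each row is the pose to reach, as a shift and turn from the pose commanded when the call began, along the tool's axes at that moment; what a row does not reach only later rows make up. Full scale, the value 1, is 0.12 m for a shift and 1.5 rad for a turn. A row lasts 1/8 s, in which the tool goes at most 62.5 mm and 10.7 degrees, less where a joint would pass 70% of its speed; a pose out of reach is approached as far as the arm can. A call with a number of a shift or a turn outside -1 to 1 is refused whole. A call with a gripper value outside its range is refused whole. The fingers move at their own pace and stop on an object; the grip force is fixed at half the most. Time passes only in rows, so rows that repeat a pose let the fingers close. It gives the time, the measured TCP pose, the force, the opening and the grip force at its end, in the units of the state.
- get_state(): the state, without advancing time (a new reading comes with each control period).
- capture(name): name is "side" or "top" or "wrist"; returns a dict with "pixels" (420x560x3 uint8, red, green, blue), "depth" (420x560 float32, m along the optical axis (not along the pixel's ray), 0 where there is no reading), "fx", "fy", "cx", "cy" (pixels), "pose" (4x4, takes a point from camera to world coordinates); the wrist camera has in their place "tool_from_camera" (4x4, takes a point from camera to tool coordinates, whose origin is the TCP and whose axes are the flange's). Camera axes: x right, y down, z forward; pixel columns grow to the right and rows downward; lengths in m; the calibration is good to about 2 mm. A picture is of the moment at which its call begins: read the wrist's pose just before it.
- finish_job(): hands the job in; it is judged then, once.
The state is a dict: "t": time; "joints": joint angles; "joint_velocities": joint speeds; "tau": joint torques, N m; "ee_pos": TCP position; "ee_rot": TCP orientation; "force": force on the tool from outside, world axes, zero at the start; "torque": the same for the moment, N m; "finger_gap": opening from 0.0 (shut) to 1.0 (fully open); "grip_force": force on a finger pad.
Only numpy, scipy, OpenCV 4.12 (cv2) and the standard library are available. Lean on these libraries where they do the work, as an engineer would, in place of code of your own. Each camera call takes 0.05 s, during which the arm holds its last target. There are 200 camera calls.

## Working session

There is one attempt and no reset: what is moved stays moved. The work goes in short steps, Python scripts to look and compute and a tool call to move; the robot and the scene stay as the last step left them, time stands still between calls to the robot, and variables do not carry over. Pictures are saved under pics/ and viewed, at most 14 in all, crops included, and the job is handed in when it is done.

Besides the shell and the picture viewer there is one more tool, called after ">>>" as name(argument=value, ...) on one line, values as JSON. drive_tool: Moves the arm, as the interface text tells. Its arguments: {"type":"object","properties":{"dp":{"type":"array"},"turn":{"type":"array"},"gripper":{"type":"array"}},"required":["dp","turn","gripper"]}

```bash
ls; mkdir -p pics; python3 - <<'E'
from bench import *
import cv2,numpy as np,pickle
s=get_state();print(s)
d={}
for n in ("top","side"):
    c=capture(n);d[n]=c
    cv2.imwrite(f"pics/{n}0.png",c["pixels"][:,:,::-1])
    print(n,c["fx"],c["fy"],c["cx"],c["cy"],np.round(c["pose"],4).tolist())
c=capture("wrist");d["wrist"]=c;print(c["tool_from_camera"].round(4).tolist(),c["fx"])
pickle.dump(d,open("d0.pkl","wb"))
E
```

```text
pics
{'t': 0.0, 'joints': array([-1.19028854e+00,  5.28703410e-02,  1.40175657e+00,  1.77907047e-06,
        1.68860288e+00, -7.02819976e-02]), 'joint_velocities': array([ 0.00053581,  0.00035133,  0.00021589,  0.00103776, -0.00011078,
       -0.00046489]), 'tau': array([-1.70518349e-03, -3.81665075e+01, -3.60195708e+01, -1.48350355e-04,
        6.06100570e-03,  1.91492705e-05]), 'ee_pos': array([ 0.22864414, -0.47225075,  0.23043878]), 'ee_rot': array([-3.13995968e+00, -1.16729533e-04,  4.50789894e-01]), 'force': array([ 0.54051332, -0.07072013, -0.64343969]), 'torque': array([ 0.00288618, -0.04940697,  0.02607277]), 'grip_force': 0.0, 'finger_gap': 1.001687755237544}
top 433.7014178087448 433.7014178087448 282.7507897222581 215.9853693460623 [[-0.0134, -0.9953, 0.096, 0.4584], [-0.9998, 0.0119, -0.0164, 0.0399], [0.0152, -0.0962, -0.9952, 1.054], [0.0, 0.0, 0.0, 1.0]]
side 490.1744586332578 490.1744586332578 279.98875998098976 213.21741750990068 [[-0.888, -0.2946, 0.3531, 0.1945], [-0.4595, 0.537, -0.7075, 0.7607], [0.0188, -0.7905, -0.6122, 0.6711], [0.0, 0.0, 0.0, 1.0]]
[[-0.0002, -0.9646, -0.2638, 0.0651], [1.0, -0.0003, 0.0, 0.0001], [-0.0001, -0.2638, 0.9646, -0.1431], [0.0, 0.0, 0.0, 1.0]] 298.4209625749346
```

View pics/top0.png

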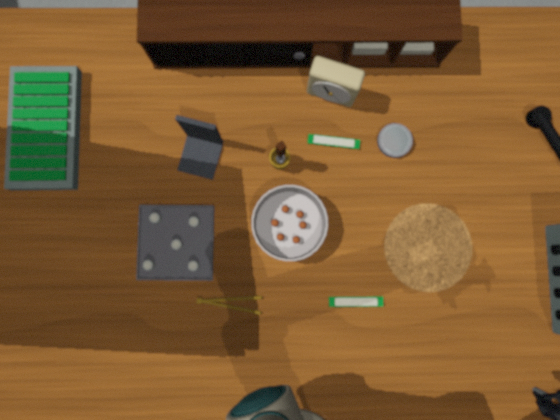

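View pics/side0.png

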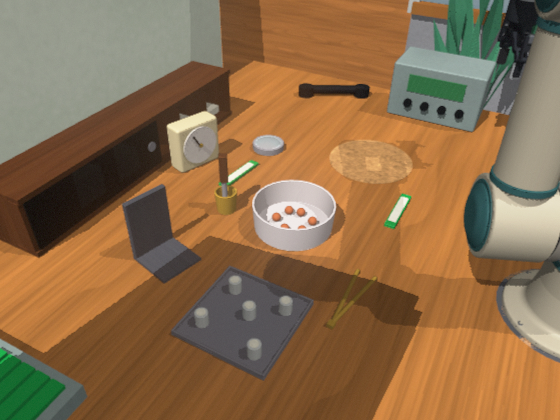

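The top view shows five canisters in the tray, at about (154,217), (193,217), (176,244), (148,265) and (193,265). The rod in its cup is at (280,155), the dish at (290,223), the mat at (428,248), and spacers at (334,142) and (356,301). The side view shows the canisters at (235,284), (201,317), (249,310), (286,305) and (254,349).

```bash
cat > h.py <<'E'
import numpy as np,cv2
from scipy.spatial.transform import Rotation as Ro
def campose(c,s=None):
    if "pose" in c: return np.array(c["pose"])
    T=np.eye(4);T[:3,:3]=Ro.from_euler("xyz",s["ee_rot"]).as_matrix();T[:3,3]=s["ee_pos"]
    return T@c["tool_from_camera"]
def ray(c,uv,P):
    u,v=uv;d=P[:3,:3]@np.array([(u-c["cx"])/c["fx"],(v-c["cy"])/c["fy"],1.]);return P[:3,3],d/np.linalg.norm(d)
def plane(c,uv,z,P):
    o,d=ray(c,uv,P);return o+d*(z-o[2])/d[2]
def tri(o1,d1,o2,d2):
    A=np.stack([d1,-d2],1);t=np.linalg.lstsq(A,o2-o1,rcond=None)[0]
    p,q=o1+t[0]*d1,o2+t[1]*d2;return (p+q)/2,np.linalg.norm(p-q)
def cloud(c,P):
    v,u=np.mgrid[:420,:560];z=c["depth"];X=np.stack([(u-c["cx"])/c["fx"]*z,(v-c["cy"])/c["fy"]*z,z],-1)
    return X@P[:3,:3].T+P[:3,3]
def blobs(m,lo=5,hi=1e9):
    n,l,st,ce=cv2.connectedComponentsWithStats(m.astype(np.uint8));return [(ce[i],st[i],l==i) for i in range(1,n) if lo<=st[i,4]<=hi]
def tool(dw,s):  # world shift -> tool units
    return Ro.from_euler("xyz",s["ee_rot"]).inv().apply(dw)/0.12
E
cat > m0.py <<'E'
import pickle;from h import *
d=pickle.load(open("d0.pkl","rb"))
for n in("top","side"):
    c=d[n];P=campose(c);W=cloud(c,P);c["W"]=W;c["P"]=P
    hsv=cv2.cvtColor(c["pixels"],cv2.COLOR_RGB2HSV)
    ok=c["depth"]>0
    x,y,z=W[...,0],W[...,1],W[...,2]
    print(n)
    reg=(x>.25)&(x<.6)&(y>.1)&(y<.5)
    for ce,st,m in blobs(ok&(z>.02)&(z<.05)&reg,8,400): # canister
        zt=np.percentile(z[m],90);t=m&(z>zt-.005);v,u=np.nonzero(t);uv=(u.mean(),v.mean())
        print(" can?",ce.round(1),st[4],"ztop",zt.round(4),"pl",plane(c,uv,.032,P).round(4),W[t].mean(0).round(4))
    for ce,st,m in blobs((hsv[...,0]<12)&(hsv[...,1]>110)&ok&(z>.01)&(z<.045)&(abs(x-.43)<.12)&(abs(y-.03)<.12),5,400):
        print(" bead",ce.round(1),st[4],W[m].mean(0).round(3))
    # dish rim
    m=ok&(z>.055)&(z<.066)&(hsv[...,1]<70)&(abs(y-.03)<.15)&(x<.6)&(x>.3)
    p=W[m][:,:2];A=np.c_[2*p,np.ones(len(p))];s=np.linalg.lstsq(A,(p**2).sum(1),rcond=None)[0]
    print(" rim",s[:2].round(4),"r",np.sqrt(s[2]+s[:2]@s[:2]).round(4),W[m][:,2].max().round(4),len(p))
    for ce,st,m in blobs(ok&(z>.1)&(z<.2)&(abs(x-.58)<.09)&(abs(y-.045)<.06),5,900): print(" rod",ce.round(1),st[4],W[m].min(0).round(3),W[m].max(0).round(3),W[m&(z>.125)].mean(0).round(4))
    for ce,st,m in blobs(ok&(z>.035)&(z<.055)&(abs(x-.58)<.09)&(abs(y-.045)<.06),5,900): print(" cup",ce.round(1),st[4],W[m].min(0).round(3),W[m].max(0).round(3))
    # generic
    for ce,st,m in blobs(ok&(z>.006)&(x>.15)&(x<.75)&(abs(y)<.6),15): print(" obj",ce.round(0),st[4],W[m].min(0).round(3),W[m].max(0).round(3))
    c0=c["pixels"][250 if n=="top" else 160, 428 if n=="top" else 371];print(c0)
c=d["top"]
g=cv2.cvtColor(c["pixels"],cv2.COLOR_RGB2HSV);print("mat hsv",g[250,410],"wood",g[330,420],g[180,490])
E
python3 m0.py
```

```text
top
 can? [154.3 217.1] 92 ztop 0.0346 pl [0.559  0.3272 0.032 ] [0.5589 0.327  0.0329]
 can? [193.3 220.7] 84 ztop 0.0351 pl [0.5489 0.2347 0.032 ] [0.5488 0.2345 0.0332]
 can? [176.  243.6] 90 ztop 0.0352 pl [0.4955 0.2753 0.032 ] [0.4955 0.2751 0.0329]
 can? [147.5 264.3] 93 ztop 0.0345 pl [0.448  0.3413 0.032 ] [0.448  0.3411 0.0325]
 can? [192.8 264.7] 87 ztop 0.0349 pl [0.4451 0.2352 0.032 ] [0.4451 0.235  0.0329]
 bead [274.5 222.5] 21 [0.543 0.043 0.022]
 bead [302.7 222.9] 7 [ 0.541 -0.025  0.023]
 bead [302.2 226.3] 9 [ 0.533 -0.023  0.021]
 bead [280.5 236.3] 18 [0.509 0.029 0.023]
 bead [295.9 239.1] 18 [ 0.502 -0.008  0.024]
 rim [0.5408 0.0092] r 0.0851 0.0648 323
 cup [273.9 195. ] 96 [ 0.549 -0.014  0.035] [0.625 0.092 0.054]
 cup [253.6 226.1] 8 [0.526 0.091 0.036] [0.539 0.092 0.055]
 cup [255.8 234.5] 8 [0.505 0.083 0.036] [0.522 0.089 0.052]
 cup [259.4 242. ] 5 [0.491 0.075 0.038] [0.5   0.081 0.052]
 obj [203. 149.] 1051 [0.654 0.168 0.006] [0.75  0.277 0.14 ]
 obj [394. 145.] 569 [ 0.703 -0.296  0.006] [ 0.75  -0.213  0.033]
 obj [ 58. 163.] 1956 [0.632 0.519 0
[... 2759 characters left out ...]
.013  0.024]
 obj [288. 210.] 67 [ 0.552 -0.023  0.006] [ 0.57  -0.005  0.025]
 obj [276. 217.] 72 [ 0.566 -0.008  0.006] [0.596 0.029 0.026]
 obj [242. 322.] 1211 [0.407 0.19  0.006] [0.59  0.375 0.015]
 obj [348. 299.] 351 [0.327 0.076 0.006] [0.368 0.232 0.011]
 obj [234. 285.] 212 [0.534 0.225 0.006] [0.557 0.248 0.034]
 obj [285. 305.] 237 [0.43  0.207 0.006] [0.463 0.251 0.034]
 obj [248. 310.] 244 [0.481 0.254 0.006] [0.504 0.29  0.035]
 obj [201. 317.] 250 [0.544 0.316 0.006] [0.567 0.341 0.035]
 obj [253. 349.] 278 [0.433 0.312 0.006] [0.457 0.355 0.034]
 obj [ 37. 390.] 3989 [0.627 0.522 0.006] [0.75  0.6   0.041]
[222 167 107]
mat hsv [ 18 127 175] wood [ 16 169 148] [ 16 170 159]
```

>>> drive_tool(dp=[[0.89,-0.31,0],[0.89,-0.31,0],[0.89,-0.31,0],[0.89,-0.31,0]], turn=[[0,0,0.3],[0,0,0.3],[0,0,0.3],[0,0,0.3]], gripper=[0,0,0,0])

```text
t: 0.65
ee_pos: [0.309, -0.3921, 0.2311]
ee_rot: [-3.141, 0.0, 0.003]
force: [-1.0, 0.4, 0.4]
finger_gap: 0.504
grip_force: 0.0
```

>>> drive_tool(dp=[[0.83,-1,0],[0.83,-1,0],[0.83,-1,0],[0.83,-1,0]], turn=[[0,0,0],[0,0,0],[0,0,0],[0,0,0]], gripper=[0,0,0,0])

```text
t: 1.15
ee_pos: [0.4088, -0.2717, 0.2311]
ee_rot: [-3.141, 0.0, 0.005]
force: [0.1, -0.8, 0.2]
finger_gap: 0.5
grip_force: 0.0
```

>>> drive_tool(dp=[[0.67,-1,0],[0.67,-1,0],[0.67,-1,0]], turn=[[0,0,0],[0,0,0],[0,0,0]], gripper=[0,0,0])

```text
t: 1.52
ee_pos: [0.4892, -0.1515, 0.231]
ee_rot: [-3.141, 0.0, 0.004]
force: [-0.5, -0.0, -0.3]
finger_gap: 0.498
grip_force: 0.0
```

>>> drive_tool(dp=[[0,-1,0],[0,-1,0],[0,-1,0]], turn=[[0,0,0],[0,0,0],[0,0,0]], gripper=[0,0,0])

```text
t: 1.9
ee_pos: [0.4882, -0.0309, 0.2313]
ee_rot: [-3.141, -0.0, 0.006]
force: [-0.1, -1.6, -0.8]
finger_gap: 0.492
grip_force: 0.0
```

>>> drive_tool(dp=[[0,-1,0],[0,-1,0],[0,-1,0]], turn=[[0,0,0],[0,0,0],[0,0,0]], gripper=[0,0,0])

```text
t: 2.28
ee_pos: [0.4884, 0.0886, 0.231]
ee_rot: [3.141, 0.0, 0.004]
force: [1.1, -0.6, 0.8]
finger_gap: 0.503
grip_force: 0.0
```

>>> drive_tool(dp=[[0,-1,0],[0,-1,0],[0,-1,0],[0,-1,0]], turn=[[0,0,0],[0,0,0],[0,0,0],[0,0,0]], gripper=[0,0,0,0])

```text
t: 2.78
ee_pos: [0.489, 0.2055, 0.231]
ee_rot: [3.14, 0.0, -0.001]
force: [0.6, 0.2, -0.4]
finger_gap: 0.504
grip_force: 0.0
```

```bash
cat > w.py <<'E'
from bench import *;from h import *
import sys,pickle
s=get_state();c=capture("wrist");P=campose(c,s);W=cloud(c,P)
if len(sys.argv)>1: cv2.imwrite(sys.argv[1],c["pixels"][:,:,::-1])
z=W[...,2];r=[]
for ce,st,m in blobs((c["depth"]>0)&(z>.024)&(z<.042)&(abs(W[...,0]-.5)<.1)&(abs(W[...,1]-.285)<.1),30,6000):
    t=m&(z>np.percentile(z[m],90)-.003);v,u=np.nonzero(t);uv=(u.mean(),v.mean())
    p=plane(c,uv,.032,P);r.append((uv,ray(c,uv,P)));print(np.round(uv,1),t.sum(),"plane",p.round(4),"cloud",W[t].mean(0).round(4))
pickle.dump(r,open("w_%.0f.pkl"%(s["ee_pos"][1]*1000),"wb"));print(s["ee_pos"],s["t"])
E
python3 w.py pics/w1.png
python3 - <<'E'
import pickle;from h import *
d=pickle.load(open("d0.pkl","rb"))
for n in("top","side"):
    c=d[n];P=campose(c);W=cloud(c,P);g=cv2.GaussianBlur(c["pixels"],(5,5),0);h=cv2.cvtColor(g,cv2.COLOR_RGB2HSV)
    m=(h[...,1]<152)&(abs(W[...,0]-.48)<.16)&(abs(W[...,1]+.31)<.16)&(abs(W[...,2])<.006)
    b=max(blobs(m,50),key=lambda b:b[1][4]);k=cv2.findContours(b[2].astype(np.uint8),0,2)[0];k=max(k,key=len)
    p=np.array([plane(c,q[0],0,P)[:2] for q in cv2.convexHull(k)]);print(n,b[0],b[1],cv2.minEnclosingCircle(p.astype(np.float32)*1000),p.min(0),p.max(0))
E
```

```text
[169.6 126.8] 362 plane [0.5554 0.3251 0.032 ] cloud [0.5553 0.3249 0.0327]
[253.3 136.1] 346 plane [0.5453 0.233  0.032 ] cloud [0.5453 0.2329 0.0329]
[219.7 183.4] 309 plane [0.4919 0.2732 0.032 ] cloud [0.4921 0.273  0.0328]
[167.1 222.4] 277 plane [0.4446 0.339  0.032 ] cloud [0.4449 0.3386 0.0329]
[254.7 224.6] 274 plane [0.4417 0.2337 0.032 ] cloud [0.442  0.2336 0.0329]
[0.48895382 0.20552161 0.23101087] 2.775
top [427.85602429 247.21524449] [ 384  203   89   90 6258] ((480.52099609375, -330.83221435546875), 109.95503234863281) [ 0.37142314 -0.43917629] [ 0.58823569 -0.22228485]
side [370.38176034 161.3552492 ] [ 329  140   84   44 2829] ((479.3356628417969, -330.6730041503906), 108.39839935302734) [ 0.37208056 -0.43890647] [ 0.58675226 -0.2223635 ]
```

>>> drive_tool(dp=[[0,-0.6,0],[0,-0.6,0],[0,-0.6,0],[0,-0.6,0]], turn=[[0,0,0],[0,0,0],[0,0,0],[0,0,0]], gripper=[0,0,0,0])

```text
t: 3.32
ee_pos: [0.4887, 0.278, 0.2314]
ee_rot: [3.141, -0.0, -0.001]
force: [0.2, 0.3, 0.4]
finger_gap: 0.496
grip_force: 0.0
```

```bash
python3 w.py
```

```text
[235.4 126.6] 363 plane [0.5553 0.3252 0.032 ] cloud [0.5553 0.325  0.0327]
[318.3 136. ] 344 plane [0.5451 0.2331 0.032 ] cloud [0.5451 0.2332 0.0328]
[282.1 183. ] 306 plane [0.492  0.2734 0.032 ] cloud [0.4922 0.2734 0.0328]
[227.4 222.1] 284 plane [0.4446 0.3391 0.032 ] cloud [0.4449 0.339  0.0329]
[314.7 224.2] 280 plane [0.4417 0.2339 0.032 ] cloud [0.442  0.234  0.0328]
[0.4886506  0.27796188 0.23143297] 3.325
```

View pics/w1.png

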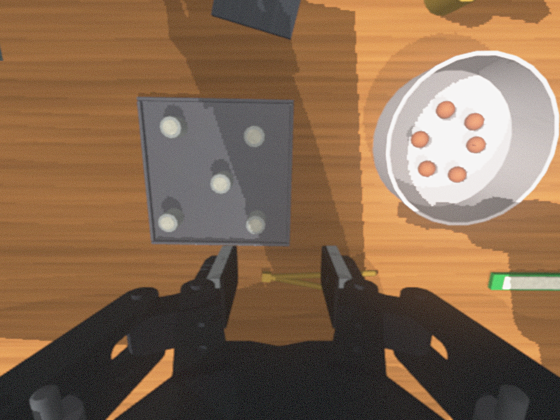

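The wrist view shows the five cans at (170,127), (253,136), (220,183), (167,222) and (255,225), and the dish with its beads in a ring at upper right. Can tops measure z≈0.033 in both wrist views, which matches the given sizes. I'll pick the centre can first.

>>> drive_tool(dp=[[0.03,0.04,0.9],[0.03,0.04,0.9],[0.03,0.04,0.9],[0.03,0.04,0.9]], turn=[[0,0,0],[0,0,0],[0,0,0],[0,0,0]], gripper=[0,0,0,0])

```text
t: 3.88
ee_pos: [0.4929, 0.2748, 0.1259]
ee_rot: [-3.14, -0.003, 0.0]
force: [0.3, -0.3, 0.7]
finger_gap: 0.501
grip_force: 0.0
```

>>> drive_tool(dp=[[0,0,0.4],[0,0,0.8],[0,0,0.91],[0,0,0.91],[0,0,0.91],[0,0,0.91],[0,0,0.91],[0,0,0.91]], turn=[[0,0,0],[0,0,0],[0,0,0],[0,0,0],[0,0,0],[0,0,0],[0,0,0],[0,0,0]], gripper=[0,0,0,0,-1,-1,-1,-1])

```text
t: 4.88
ee_pos: [0.4936, 0.2757, 0.0174]
ee_rot: [-3.139, -0.005, 0.001]
force: [-0.5, 0.2, 6.2]
finger_gap: 0.253
grip_force: 58.6
```

>>> drive_tool(dp=[[0,0,-0.3],[0,0,-0.95],[0,0,-0.95],[0,0,-0.95]], turn=[[0,0,0],[0,0,0],[0,0,0],[0,0,0]], gripper=[-1,-1,-1,-1])

```text
t: 5.38
ee_pos: [0.4926, 0.2752, 0.1301]
ee_rot: [-3.14, -0.004, 0.001]
force: [-0.7, -0.1, -1.4]
finger_gap: 0.252
grip_force: 58.8
```

>>> drive_tool(dp=[[0,1,0],[0,1,0],[0,1,0]], turn=[[0,0,0],[0,0,0],[0,0,0]], gripper=[-1,-1,-1])

```text
t: 5.75
ee_pos: [0.491, 0.1515, 0.126]
ee_rot: [3.14, 0.003, -0.004]
force: [-0.1, 0.6, -0.8]
finger_gap: 0.248
grip_force: 58.9
```

>>> drive_tool(dp=[[0,1,0],[0,1,0],[0,1,0],[0,1,0]], turn=[[0,0,0],[0,0,0],[0,0,0],[0,0,0]], gripper=[-1,-1,-1,-1])

```text
t: 6.25
ee_pos: [0.4916, 0.0356, 0.127]
ee_rot: [-3.141, 0.002, 0.001]
force: [0.1, 0.1, -0.5]
finger_gap: 0.251
grip_force: 59.0
```

```bash
cat > dish.py <<'E'
from bench import *;from h import *
import sys
s=get_state()
for n in sys.argv[1].split(","):
    s=get_state();c=capture(n);P=campose(c,s);W=cloud(c,P);z=W[...,2];h=cv2.cvtColor(c["pixels"],cv2.COLOR_RGB2HSV)
    if len(sys.argv)>2: cv2.imwrite("pics/%s_%s.png"%(sys.argv[2],n),c["pixels"][:,:,::-1])
    m=(c["depth"]>0)&(z>.056)&(z<.066)&(h[...,1]<70)&(W[...,0]>.3)&(W[...,0]<.66)&(W[...,1]<.16)&(h[...,2]>60)
    p=W[m][:,:2]
    for k in range(6):
        A=np.c_[2*p,np.ones(len(p))];q=np.linalg.lstsq(A,(p**2).sum(1),rcond=None)[0];r=np.sqrt(q[2]+q[:2]@q[:2])
        e=abs(np.linalg.norm(p-q[:2],axis=1)-r);p=p[e<max(.004,2*e.std())]
    print(n,"dish",q[:2].round(4),"r",r.round(4),len(p))
    if n!="side" or 1:
        for ce,st,b in blobs((c["depth"]>0)&(z>.02)&(z<.045)&(abs(W[...,0]-.5)<.12)&(abs(W[...,1]-.285)<.1),8,6000): print("  traycan",W[b&(z>z[b].max()-.006)].mean(0).round(4))
print(s["t"],s["ee_pos"].round(4),s["finger_gap"])
E
python3 dish.py wrist,top,side
```

```text
wrist dish [0.5379 0.0069] r 0.0847 5651
  traycan [0.5454 0.231  0.0325]
  traycan [0.4426 0.2321 0.0325]
top dish [ 0.8223 -0.3486] r 0.4009 16
  traycan [0.5587 0.327  0.0336]
  traycan [0.5485 0.2349 0.0325]
  traycan [0.4476 0.3409 0.0333]
  traycan [0.4455 0.2363 0.0332]
side dish [ 0.3674 -0.2464] r 0.3729 171
  traycan [0.5451 0.2374 0.0314]
  traycan [0.4419 0.2378 0.0316]
  traycan [0.555  0.3293 0.0315]
  traycan [0.4448 0.3431 0.0315]
6.35 [0.4918 0.0362 0.1275] 0.25191381156728715
```

>>> drive_tool(dp=[[-0.09,0.22,0],[-0.09,0.22,0.2],[-0.09,0.22,0.5],[-0.09,0.22,0.71],[-0.09,0.22,0.71],[-0.09,0.22,0.71],[-0.09,0.22,0.71],[-0.09,0.22,0.71],[-0.09,0.22,0.2],[-0.09,0.22,0],[-0.09,0.22,0]], turn=[[0,0,0],[0,0,0],[0,0,0],[0,0,0],[0,0,0],[0,0,0],[0,0,0],[0,0,0],[0,0,0],[0,0,0],[0,0,0]], gripper=[-1,-1,-1,-1,-1,-0.15,-0.15,-0.15,-0.15,-0.15,-0.15])

```text
t: 7.78
ee_pos: [0.4825, 0.0083, 0.1307]
ee_rot: [3.141, -0.005, 0.001]
force: [-0.3, 0.3, -1.3]
finger_gap: 0.418
grip_force: 0.0
```

```bash
python3 dish.py wrist d1
```

```text
wrist dish [0.5378 0.0067] r 0.0847 6104
  traycan [0.5438 0.2238 0.0314]
  traycan [0.4425 0.232  0.0325]
7.775 [0.4825 0.0083 0.1307] 0.41828435145907694
```

View pics/d1_wrist.png

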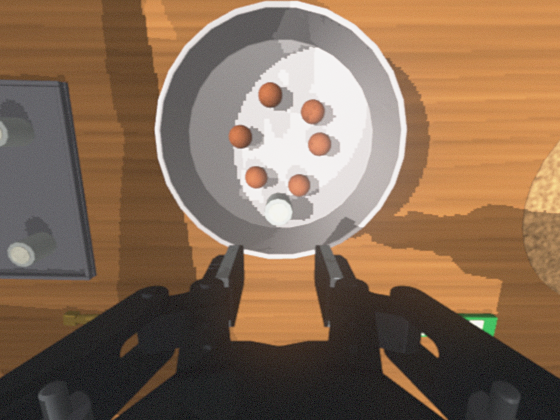

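The wrist view shows the first can standing in the dish at (278,210), with the beads undisturbed. Next is the can at (0.442, 0.234).

>>> drive_tool(dp=[[-0.17,-0.94,0],[-0.17,-0.94,0],[-0.17,-0.94,0]], turn=[[0,0,0],[0,0,0],[0,0,0]], gripper=[0,0,0])

```text
t: 8.2
ee_pos: [0.4591, 0.1236, 0.1263]
ee_rot: [3.141, 0.003, 0.005]
force: [-0.2, -0.5, -0.4]
finger_gap: 0.499
grip_force: 0.0
```

>>> drive_tool(dp=[[-0.17,-0.94,0],[-0.17,-0.94,0],[-0.17,-0.94,0],[-0.17,-0.94,0]], turn=[[0,0,0],[0,0,0],[0,0,0],[0,0,0]], gripper=[0,0,0,0])

```text
t: 8.7
ee_pos: [0.4401, 0.2328, 0.127]
ee_rot: [3.14, 0.002, 0.0]
force: [-1.1, -0.1, 0.2]
finger_gap: 0.498
grip_force: 0.0
```

```bash
python3 w.py
```

```text
[150.7  56.1] 891 plane [0.5553 0.3248 0.032 ] cloud [0.5551 0.3245 0.0328]
[277.6  71.4] 859 plane [0.5451 0.2329 0.032 ] cloud [0.545  0.2329 0.0328]
[149.  204.1] 614 plane [0.4447 0.3388 0.032 ] cloud [0.4449 0.3384 0.0328]
[276.7 207.4] 600 plane [0.4418 0.2337 0.032 ] cloud [0.442  0.2337 0.0328]
[0.44010556 0.23281219 0.12697242] 8.7
```

>>> drive_tool(dp=[[0.01,0,0.5],[0.01,0,0.85],[0.01,0,0.93],[0.01,0,0.93],[0.01,0,0.93],[0.01,0,0.93],[0.01,0,0.93],[0.01,0,0.93],[0.01,0,0.6],[0.01,0,0],[0.01,0,0],[0.01,0,0]], turn=[[0,0,0],[0,0,0],[0,0,0],[0,0,0],[0,0,0],[0,0,0],[0,0,0],[0,0,0],[0,0,0],[0,0,0],[0,0,0],[0,0,0]], gripper=[0,0,0,0,-1,-1,-1,-1,-1,-1,-1,-1])

```text
t: 10.25
ee_pos: [0.4417, 0.2342, 0.129]
ee_rot: [-3.141, -0.002, 0.001]
force: [-0.3, -0.3, -1.0]
finger_gap: 0.251
grip_force: 58.8
```

>>> drive_tool(dp=[[0.64,0.96,0],[0.64,0.96,0],[0.64,0.96,0],[0.64,0.96,0]], turn=[[0,0,0],[0,0,0],[0,0,0],[0,0,0]], gripper=[-1,-1,-1,-1])

```text
t: 10.75
ee_pos: [0.5177, 0.1183, 0.1263]
ee_rot: [3.141, 0.003, -0.001]
force: [0.7, 0.4, -0.3]
finger_gap: 0.247
grip_force: 58.9
```

>>> drive_tool(dp=[[0.64,0.96,0],[0.64,0.96,0],[0.64,0.96,0],[0.64,0.96,0],[0.64,0.96,0]], turn=[[0,0,0],[0,0,0],[0,0,0],[0,0,0],[0,0,0]], gripper=[-1,-1,-1,-1,-1])

```text
t: 11.38
ee_pos: [0.5944, 0.0056, 0.1278]
ee_rot: [-3.141, 0.001, 0.003]
force: [0.1, 0.6, 0.3]
finger_gap: 0.249
grip_force: 58.9
```

```bash
python3 dish.py wrist
```

```text
wrist dish [0.5391 0.0068] r 0.0845 2020
  traycan [0.5464 0.231  0.0324]
11.375 [0.5944 0.0056 0.1278] 0.2488832177969391
```

>>> drive_tool(dp=[[0,0.04,0.2],[0,0.04,0.5],[0,0.04,0.71],[0,0.04,0.71],[0,0.04,0.71],[0,0.04,0.71],[0,0.04,0.71],[0,0.04,0.3],[0,0.04,0],[0,0.04,0],[0,0.04,0]], turn=[[0,0,0],[0,0,0],[0,0,0],[0,0,0],[0,0,0],[0,0,0],[0,0,0],[0,0,0],[0,0,0],[0,0,0],[0,0,0]], gripper=[-1,-1,-1,-1,-0.15,-0.15,-0.15,-0.15,-0.15,-0.15,-0.15])

```text
t: 12.8
ee_pos: [0.5948, -0.0011, 0.1274]
ee_rot: [3.142, 0.001, 0.001]
force: [-1.0, 0.5, -0.8]
finger_gap: 0.427
grip_force: 0.0
```

>>> drive_tool(dp=[[-0.21,-0.97,0],[-0.21,-0.97,0],[-0.21,-0.97,0],[-0.21,-0.97,0]], turn=[[0,0,0],[0,0,0],[0,0,0],[0,0,0]], gripper=[0,0,0,0])

```text
t: 13.3
ee_pos: [0.5694, 0.1148, 0.1268]
ee_rot: [3.141, 0.002, 0.001]
force: [0.9, -0.1, 0.5]
finger_gap: 0.501
grip_force: 0.0
```

>>> drive_tool(dp=[[-0.21,-0.97,0],[-0.21,-0.97,0],[-0.21,-0.97,0],[-0.21,-0.97,0],[-0.21,-0.97,0]], turn=[[0,0,0],[0,0,0],[0,0,0],[0,0,0],[0,0,0]], gripper=[0,0,0,0,0])

```text
t: 13.92
ee_pos: [0.5452, 0.2298, 0.1278]
ee_rot: [3.141, 0.0, -0.002]
force: [-0.1, -0.1, 1.1]
finger_gap: 0.501
grip_force: 0.0
```

```bash
python3 w.py
```

```text
[162.1 197.2] 633 plane [0.5556 0.3248 0.032 ] cloud [0.5558 0.3245 0.0327]
[274.3 208.8] 593 plane [0.5456 0.2328 0.032 ] cloud [0.5458 0.2328 0.0328]
[0.54518433 0.22983745 0.12782768] 13.925
```

>>> drive_tool(dp=[[0,-0.03,0.5],[0,-0.03,0.85],[0,-0.03,0.93],[0,-0.03,0.93],[0,-0.03,0.93],[0,-0.03,0.93],[0,-0.03,0.93],[0,-0.03,0.93],[0,-0.03,0.6],[0,-0.03,0],[0,-0.03,0],[0,-0.03,0]], turn=[[0,0,0],[0,0,0],[0,0,0],[0,0,0],[0,0,0],[0,0,0],[0,0,0],[0,0,0],[0,0,0],[0,0,0],[0,0,0],[0,0,0]], gripper=[0,0,0,0,-1,-1,-1,-1,-1,-1,-1,-1])

```text
t: 15.48
ee_pos: [0.545, 0.2354, 0.1293]
ee_rot: [-3.141, -0.002, 0.001]
force: [0.3, 0.2, -1.2]
finger_gap: 0.246
grip_force: 58.8
```

>>> drive_tool(dp=[[-0.03,0.94,0],[-0.03,0.94,0],[-0.03,0.94,0],[-0.03,0.94,0]], turn=[[0,0,0],[0,0,0],[0,0,0],[0,0,0]], gripper=[-1,-1,-1,-1])

```text
t: 15.98
ee_pos: [0.5405, 0.1226, 0.1267]
ee_rot: [3.142, 0.002, 0.0]
force: [1.0, 0.1, -1.4]
finger_gap: 0.248
grip_force: 58.9
```

>>> drive_tool(dp=[[-0.03,0.94,0],[-0.03,0.94,0],[-0.03,0.94,0],[-0.03,0.94,0],[-0.03,0.94,0]], turn=[[0,0,0],[0,0,0],[0,0,0],[0,0,0],[0,0,0]], gripper=[-1,-1,-1,-1,-1])

```text
t: 16.6
ee_pos: [0.5376, 0.0111, 0.1278]
ee_rot: [-3.141, 0.0, 0.003]
force: [-0.7, -0.1, -1.1]
finger_gap: 0.252
grip_force: 59.0
```

```bash
python3 dish.py wrist
```

```text
wrist dish [0.5381 0.0068] r 0.0848 4366
16.6 [0.5376 0.0111 0.1278] 0.2520946264896556
```

>>> drive_tool(dp=[[0,0.03,0.2],[0,0.03,0.5],[0,0.03,0.71],[0,0.03,0.71],[0,0.03,0.71],[0,0.03,0.71],[0,0.03,0.71],[0,0.03,0.3],[0,0.03,0],[0,0.03,0],[0,0.03,0]], turn=[[0,0,0],[0,0,0],[0,0,0],[0,0,0],[0,0,0],[0,0,0],[0,0,0],[0,0,0],[0,0,0],[0,0,0],[0,0,0]], gripper=[-1,-1,-1,-1,-0.15,-0.15,-0.15,-0.15,-0.15,-0.15,-0.15])

```text
t: 18.02
ee_pos: [0.5373, 0.006, 0.1275]
ee_rot: [3.142, 0.001, 0.001]
force: [-0.0, -0.1, -0.6]
finger_gap: 0.424
grip_force: 0.0
```

>>> drive_tool(dp=[[0.05,-0.88,0],[0.05,-0.88,0],[0.05,-0.88,0],[0.05,-0.88,0]], turn=[[0,0,0],[0,0,0],[0,0,0],[0,0,0]], gripper=[0,0,0,0])

```text
t: 18.52
ee_pos: [0.5429, 0.1112, 0.1268]
ee_rot: [3.141, 0.002, 0.001]
force: [-0.5, -0.1, -0.4]
finger_gap: 0.498
grip_force: 0.0
```

>>> drive_tool(dp=[[0.05,-0.88,0],[0.05,-0.88,0],[0.05,-0.88,0],[0.05,-0.88,0]], turn=[[0,0,0],[0,0,0],[0,0,0],[0,0,0]], gripper=[0,0,0,0])

```text
t: 19.02
ee_pos: [0.5494, 0.2159, 0.1275]
ee_rot: [3.141, 0.001, -0.0]
force: [-0.1, -0.8, -0.1]
finger_gap: 0.498
grip_force: 0.0
```

>>> drive_tool(dp=[[0.05,-0.88,0],[0.05,-0.88,0],[0.05,-0.88,0],[0.05,-0.88,0],[0.05,-0.88,0]], turn=[[0,0,0],[0,0,0],[0,0,0],[0,0,0],[0,0,0]], gripper=[0,0,0,0,0])

```text
t: 19.65
ee_pos: [0.5558, 0.3211, 0.1282]
ee_rot: [3.141, -0.0, -0.001]
force: [0.2, 0.5, -0.4]
finger_gap: 0.498
grip_force: 0.0
```

```bash
python3 w.py; python3 dish.py top d3
```

```text
[272.9 209.3] 596 plane [0.5557 0.3253 0.032 ] cloud [0.5559 0.3252 0.0328]
[258.8 324.3] 445 plane [0.445  0.3392 0.032 ] cloud [0.4455 0.3391 0.0328]
[0.55578042 0.32107143 0.12817119] 19.65
top dish [0.5409 0.009 ] r 0.0853 254
  traycan [0.5532 0.3259 0.0331]
19.7 [0.5558 0.3213 0.1283] 0.4999298344763991
```

View pics/d3_top.png

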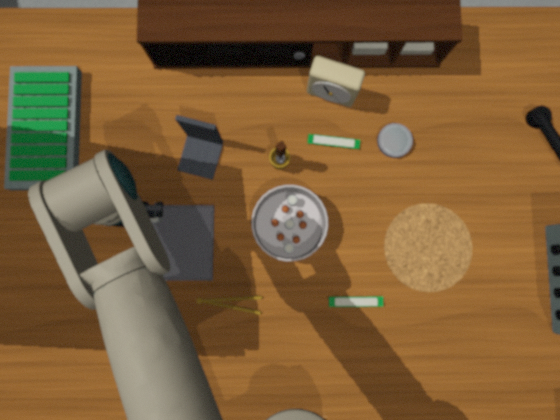

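The top view shows three cans in the dish, with the rod still in its cup at (280,155). I'm picking the fourth can at (0.556, 0.325).

>>> drive_tool(dp=[[0,-0.03,0.5],[0,-0.03,0.85],[0,-0.03,0.93],[0,-0.03,0.93],[0,-0.03,0.93],[0,-0.03,0.93],[0,-0.03,0.93],[0,-0.03,0.93],[0,-0.03,0.6],[0,-0.03,0],[0,-0.03,0],[0,-0.03,0]], turn=[[0,0,0],[0,0,0],[0,0,0],[0,0,0],[0,0,0],[0,0,0],[0,0,0],[0,0,0],[0,0,0],[0,0,0],[0,0,0],[0,0,0]], gripper=[0,0,0,0,-1,-1,-1,-1,-1,-1,-1,-1])

```text
t: 21.25
ee_pos: [0.5558, 0.3267, 0.1295]
ee_rot: [-3.14, -0.002, 0.001]
force: [-0.5, -0.2, -0.9]
finger_gap: 0.253
grip_force: 58.8
```

>>> drive_tool(dp=[[0,1,0],[0,1,0],[0,1,0],[0,1,0]], turn=[[0,0,0],[0,0,0],[0,0,0],[0,0,0]], gripper=[-1,-1,-1,-1])

```text
t: 21.75
ee_pos: [0.5548, 0.2065, 0.1267]
ee_rot: [3.141, 0.002, 0.0]
force: [0.2, 0.6, 0.3]
finger_gap: 0.245
grip_force: 58.9
```

>>> drive_tool(dp=[[0,1,0],[0,1,0],[0,1,0],[0,1,0]], turn=[[0,0,0],[0,0,0],[0,0,0],[0,0,0]], gripper=[-1,-1,-1,-1])

```text
t: 22.25
ee_pos: [0.5554, 0.0877, 0.1276]
ee_rot: [-3.141, 0.001, 0.002]
force: [-0.3, -0.0, -0.9]
finger_gap: 0.246
grip_force: 59.0
```

>>> drive_tool(dp=[[0.03,0.25,0],[0.03,0.25,0],[0.03,0.25,0],[0.03,0.25,0],[0.03,0.25,0],[0.03,0.25,0],[0.03,0.25,0],[0.03,0.25,0],[0.03,0.25,0],[0.03,0.25,0],[0.03,0.25,0]], turn=[[0,0,-1],[0,0,-1],[0,0,-1],[0,0,-1],[0,0,-1],[0,0,-1],[0,0,-1],[0,0,-1],[0,0,-1],[0,0,-1],[0,0,-1]], gripper=[-1,-1,-1,-1,-1,-1,-1,-1,-1,-1,-1])

```text
t: 23.62
ee_pos: [0.5591, 0.0569, 0.128]
ee_rot: [-3.142, 0.0, 1.499]
force: [0.2, -0.2, 0.3]
finger_gap: 0.25
grip_force: 58.9
```

```bash
python3 dish.py wrist,top
```

```text
wrist dish [0.5377 0.0077] r 0.0846 2222
top dish [0.541  0.0091] r 0.0854 91
  traycan [0.4477 0.3404 0.0328]
23.675 [0.5591 0.0567 0.1281] 0.24825315489369792
```

>>> drive_tool(dp=[[-0.01,0,0.2],[-0.01,0,0.5],[-0.01,0,0.7],[-0.01,0,0.7],[-0.01,0,0.7],[-0.01,0,0.7],[-0.01,0,0.7],[-0.01,0,0.3],[-0.01,0,0],[-0.01,0,0],[-0.01,0,0]], turn=[[0,0,0],[0,0,0],[0,0,0],[0,0,0],[0,0,0],[0,0,0],[0,0,0],[0,0,0],[0,0,0],[0,0,0],[0,0,0]], gripper=[-1,-1,-1,-1,-0.25,-0.25,-0.25,-0.25,-0.25,-0.25,-0.25])

```text
t: 25.1
ee_pos: [0.5587, 0.0552, 0.1275]
ee_rot: [-3.141, 0.0, 1.501]
force: [0.2, 0.0, -0.9]
finger_gap: 0.373
grip_force: 0.0
```

>>> drive_tool(dp=[[0.95,-0.95,0],[0.95,-0.95,0],[0.95,-0.95,0],[0.95,-0.95,0],[0.95,-0.95,0],[0.95,-0.95,0],[0.95,-0.95,0],[0.95,-0.95,0],[0.95,-0.95,0],[0.95,-0.95,0]], turn=[[0,0,1],[0,0,1],[0,0,1],[0,0,1],[0,0,1],[0,0,1],[0,0,1],[0,0,1],[0,0,1],[0,0,1]], gripper=[0,0,0,0,0,0,0,0,0,0])

```text
t: 26.35
ee_pos: [0.4529, 0.1768, 0.1273]
ee_rot: [3.141, 0.001, 0.004]
force: [-0.7, -0.1, 0.5]
finger_gap: 0.503
grip_force: 0.0
```

>>> drive_tool(dp=[[0,-0.75,0],[0,-0.75,0],[0,-0.75,0],[0,-0.75,0]], turn=[[0,0,0],[0,0,0],[0,0,0],[0,0,0]], gripper=[0,0,0,0])

```text
t: 26.85
ee_pos: [0.4531, 0.2663, 0.1277]
ee_rot: [3.141, 0.001, 0.002]
force: [-0.9, -0.8, -0.8]
finger_gap: 0.502
grip_force: 0.0
```

>>> drive_tool(dp=[[0,-0.7,0],[0,-0.7,0],[0,-0.7,0],[0,-0.7,0],[0,-0.7,0]], turn=[[0,0,0],[0,0,0],[0,0,0],[0,0,0],[0,0,0]], gripper=[0,0,0,0,0])

```text
t: 27.48
ee_pos: [0.4535, 0.3497, 0.1282]
ee_rot: [3.141, -0.0, -0.001]
force: [0.4, 0.3, 0.6]
finger_gap: 0.5
grip_force: 0.0
```

```bash
python3 w.py
```

```text
[290.6 219.2] 584 plane [0.4448 0.3392 0.032 ] cloud [0.445  0.3392 0.0328]
[0.45349185 0.34974614 0.12819577] 27.475
```

>>> drive_tool(dp=[[-0.07,0.09,0.3],[-0.07,0.09,0.7],[-0.07,0.09,0.93],[-0.07,0.09,0.93],[-0.07,0.09,0.93],[-0.07,0.09,0.93],[-0.07,0.09,0.93],[-0.07,0.09,0.93],[-0.07,0.09,0.6],[-0.07,0.09,0],[-0.07,0.09,0],[-0.07,0.09,0]], turn=[[0,0,0],[0,0,0],[0,0,0],[0,0,0],[0,0,0],[0,0,0],[0,0,0],[0,0,0],[0,0,0],[0,0,0],[0,0,0],[0,0,0]], gripper=[0,0,0,0,-1,-1,-1,-1,-1,-1,-1,-1])

```text
t: 29.02
ee_pos: [0.445, 0.3404, 0.1289]
ee_rot: [-3.141, -0.002, 0.001]
force: [0.5, -1.5, -1.0]
finger_gap: 0.25
grip_force: 58.8
```

>>> drive_tool(dp=[[0,1,0],[0,1,0],[0,1,0],[0,1,0]], turn=[[0,0,0],[0,0,0],[0,0,0],[0,0,0]], gripper=[-1,-1,-1,-1])

```text
t: 29.52
ee_pos: [0.4444, 0.2201, 0.1268]
ee_rot: [3.141, 0.002, 0.0]
force: [0.8, 0.0, 0.1]
finger_gap: 0.254
grip_force: 59.0
```

>>> drive_tool(dp=[[0,1,0],[0,1,0],[0,1,0],[0,1,0]], turn=[[0,0,0],[0,0,0],[0,0,0],[0,0,0]], gripper=[-1,-1,-1,-1])

```text
t: 30.02
ee_pos: [0.445, 0.1011, 0.1277]
ee_rot: [-3.141, 0.001, 0.002]
force: [0.0, 0.4, -0.1]
finger_gap: 0.249
grip_force: 59.1
```

>>> drive_tool(dp=[[0.62,1,0],[0.62,1,0],[0.62,1,0],[0.62,1,0],[0.62,1,0],[0.62,1,0],[0.62,1,0],[0.62,1,0],[0.62,1,0],[0.62,1,0],[0.62,1,0]], turn=[[0,0,-1],[0,0,-1],[0,0,-1],[0,0,-1],[0,0,-1],[0,0,-1],[0,0,-1],[0,0,-1],[0,0,-1],[0,0,-1],[0,0,-1]], gripper=[-1,-1,-1,-1,-1,-1,-1,-1,-1,-1,-1])

```text
t: 31.4
ee_pos: [0.5195, -0.0194, 0.128]
ee_rot: [-3.141, 0.0, 1.499]
force: [-1.5, 0.5, 0.1]
finger_gap: 0.25
grip_force: 59.0
```

```bash
python3 dish.py wrist,side d5
```

```text
wrist dish [0.5374 0.0066] r 0.0847 4921
side dish [ 0.4131 -0.272 ] r 0.35 120
31.45 [ 0.5195 -0.0195  0.128 ] 0.2473388574832415
```

View pics/d5_wrist.png

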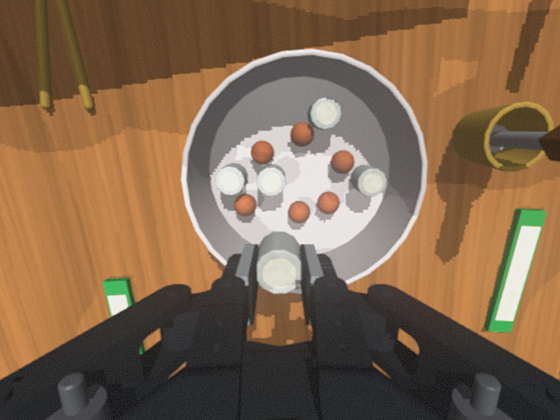

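The wrist view shows four cans standing in the dish, at (325,113), (372,180), (231,180) and (270,180), and the fifth held over a free spot at (280,270). I'll drop it, then go and look at the rod.

>>> drive_tool(dp=[[-0.18,0,0.2],[-0.18,0,0.5],[-0.18,0,0.7],[-0.18,0,0.7],[-0.18,0,0.7],[-0.18,0,0.7],[-0.18,0,0.7],[-0.18,0,0.3],[-0.18,0,0],[-0.18,0,0],[-0.18,0,-0.5],[-0.18,0,-1],[-0.18,0,-1]], turn=[[0,0,0],[0,0,0],[0,0,0],[0,0,0],[0,0,0],[0,0,0],[0,0,0],[0,0,0],[0,0,0],[0,0,0],[0,0,0],[0,0,0],[0,0,0]], gripper=[-1,-1,-1,-1,-0.25,-0.25,-0.25,-0.25,-0.25,-0.25,-0.25,-0.25,-0.25])

```text
t: 33.12
ee_pos: [0.5196, -0.0415, 0.2531]
ee_rot: [3.132, 0.001, 1.501]
force: [0.6, -0.3, -0.8]
finger_gap: 0.374
grip_force: 0.0
```

>>> drive_tool(dp=[[0.1,0.7,-0.4],[0.1,0.7,-0.4],[0.1,0.7,-0.4],[0.1,0.7,-0.4],[0.1,0.7,-0.4]], turn=[[0,0,0],[0,0,0],[0,0,0],[0,0,0],[0,0,0]], gripper=[0,0,0,0,0])

```text
t: 33.75
ee_pos: [0.6017, -0.0353, 0.2953]
ee_rot: [-3.14, 0.0, 1.501]
force: [-0.0, 0.6, -0.3]
finger_gap: 0.497
grip_force: 0.0
```

```bash
cat > rod.py <<'E'
from bench import *;from h import *
import sys
for n in sys.argv[1].split(","):
    s=get_state();c=capture(n);P=campose(c,s);W=cloud(c,P);z=W[...,2]
    if len(sys.argv)>2: cv2.imwrite("pics/%s_%s.png"%(sys.argv[2],n),c["pixels"][:,:,::-1])
    ok=(c["depth"]>0)&(abs(W[...,0]-.69)<.06)&(abs(W[...,1]-.03)<.06)
    g=ok&(z>.08)&(z<.16)
    if g.sum()<5: print(n,"no rod");continue
    zt=np.percentile(z[g],98);m=g&(z>zt-.004);p=W[m]
    r=cv2.minAreaRect((p[:,:2]*1000).astype(np.float32))
    v,u=np.nonzero(m);print(n,"top z",zt.round(4),"mean",p.mean(0).round(4),"rect",r,m.sum(),"pix",u.mean().round(1),v.mean().round(1),"px2plane",plane(c,(u.mean(),v.mean()),.140,P).round(4))
    for a,b in((.08,.1),(.1,.12),(.12,.135)):
        m=g&(z>a)&(z<b);print("   band",a,b,W[m].mean(0).round(4),m.sum())
    m=ok&(z>.046)&(z<.056);p=W[m][:,:2]
    A=np.c_[2*p,np.ones(len(p))];q=np.linalg.lstsq(A,(p**2).sum(1),rcond=None)[0];print("   cup rim",q[:2].round(4),np.sqrt(q[2]+q[:2]@q[:2]).round(4),len(p),np.percentile(W[m][:,2],95).round(4))
print(s["t"],s["ee_pos"],s["ee_rot"])
E
python3 rod.py wrist,top,side r1; python3 dish.py side
```

```text
wrist top z 0.1415 mean [0.6969 0.0256 0.1402] rect ((697.3209228515625, 25.3079833984375), (17.85836410522461, 18.226686477661133), 34.221988677978516) 360 pix 374.8 126.0 px2plane [0.6969 0.0256 0.14  ]
   band 0.08 0.1 [0.6907 0.0255 0.0899] 89
   band 0.1 0.12 [0.6905 0.0258 0.1103] 106
   band 0.12 0.135 [0.6908 0.0256 0.1277] 94
   cup rim [0.6929 0.0274] 0.022 343 0.0516
top top z 0.1426 mean [0.6989 0.0337 0.1405] rect ((696.7928466796875, 33.7012939453125), (17.64839744567871, 7.225515365600586), 17.69586944580078) 20 pix 277.6 145.5 px2plane [0.6991 0.0337 0.14  ]
   band 0.08 0.1 [0.6942 0.0302 0.0906] 20
   band 0.1 0.12 [0.6948 0.0323 0.1103] 17
   band 0.12 0.135 [0.6948 0.0336 0.1273] 10
   cup rim [0.6945 0.0352] 0.0188 61 0.0534
side top z 0.1406 mean [0.6978 0.0303 0.1391] rect ((699.0216674804688, 29.066648483276367), (14.644108772277832, 18.728775024414062), 31.994991302490234) 43 pix 221.7 155.6 px2plane [0.6969 0.0316 0.14  ]
   band 0.08 0.1 [0.6943 0.0357 0.0896] 67
   band 0.1 0.12 [0.6945 0.036  0.1102] 68
   band 0.12 0.135 [0.6938 0.0357 0.1278] 56
   cup rim [0.6937 0.0325] 0.0207 124 0.0528
33.85 [ 0.60195732 -0.03531314  0.2959163 ] [-3.14130143e+00  6.35443847e-05  1.50060471e+00]
side dish [ 1.7887 -0.7892] r 1.4855 36
33.9 [ 0.6021 -0.0353  0.2961] 0.49842742997615314
```

View pics/r1_wrist.png

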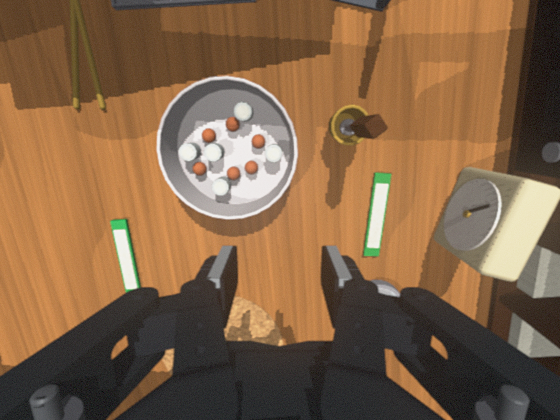

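The wrist view shows the rod grip at (372,126), turned about 34°, and the cup rim at (350,122). All five cans and six beads are in the dish. I'll align above the rod.

>>> drive_tool(dp=[[0.56,0.75,0.38],[0.56,0.75,0.38],[0.56,0.75,0.38],[0.56,0.75,0.38],[0.56,0.75,0.38],[0.56,0.75,0.38],[0.56,0.75,0.38],[0.56,0.75,0.38]], turn=[[0,0,0.6],[0,0,0.6],[0,0,0.6],[0,0,0.6],[0,0,0.6],[0,0,0.6],[0,0,0.6],[0,0,0.6]], gripper=[0,0,0,0,0,0,0,0])

```text
t: 34.95
ee_pos: [0.697, 0.0255, 0.2506]
ee_rot: [3.141, -0.0, 0.602]
force: [0.3, 0.0, 0.4]
finger_gap: 0.499
grip_force: 0.0
```

```bash
python3 rod.py wrist
```

```text
wrist top z 0.1417 mean [0.6981 0.0259 0.1404] rect ((697.7284545898438, 26.005773544311523), (17.328454971313477, 17.710758209228516), 34.09577178955078) 394 pix 279.4 203.5 px2plane [0.698  0.0258 0.14  ]
   band 0.08 0.1 [0.705  0.0308 0.0903] 62
   band 0.1 0.12 [0.7051 0.0306 0.1112] 73
   band 0.12 0.135 [0.7051 0.0306 0.1279] 59
   cup rim [0.694 0.028] 0.0222 366 0.0517
34.95 [0.69699952 0.02545362 0.25056989] [ 3.14145512e+00 -4.19774282e-05  6.02355122e-01]
```

>>> drive_tool(dp=[[0.01,0,0.7],[0.01,0,0.7],[0.01,0,0.7],[0.01,0,0.7]], turn=[[0,0,0],[0,0,0],[0,0,0],[0,0,0]], gripper=[0,0,0,0])

```text
t: 35.5
ee_pos: [0.6988, 0.0261, 0.1688]
ee_rot: [3.14, -0.003, 0.601]
force: [0.2, 0.2, 0.7]
finger_gap: 0.499
grip_force: 0.0
```

>>> drive_tool(dp=[[0,0,0.3],[0,0,0.6],[0,0,0.63],[0,0,0.63],[0,0,0.63],[0,0,0.63],[0,0,0.63],[0,0,0.63],[0,0,0.63]], turn=[[0,0,0],[0,0,0],[0,0,0],[0,0,0],[0,0,0],[0,0,0],[0,0,0],[0,0,0],[0,0,0]], gripper=[0,0,0,0,-1,-1,-1,-1,-1])

```text
t: 36.62
ee_pos: [0.6992, 0.0262, 0.0937]
ee_rot: [3.139, -0.004, 0.601]
force: [0.0, 0.4, 6.1]
finger_gap: 0.199
grip_force: 59.1
```

>>> drive_tool(dp=[[0,0,-0.1],[0,0,-0.3],[0,0,-0.6],[0,0,-0.95],[0,0,-0.95],[0,0,-0.95]], turn=[[0,0,0],[0,0,0],[0,0,0],[0,0,0],[0,0,0],[0,0,0]], gripper=[-1,-1,-1,-1,-1,-1])

```text
t: 37.38
ee_pos: [0.6978, 0.0262, 0.2041]
ee_rot: [-3.141, 0.001, 0.601]
force: [0.1, 1.0, -1.5]
finger_gap: 0.198
grip_force: 58.6
```

```bash
python3 dish.py top,side s1; python3 - <<'E'
from bench import *;from h import *
s=get_state();print(s["ee_pos"],s["ee_rot"])
for n in("side","top"):
    c=capture(n);P=campose(c);W=cloud(c,P);z=W[...,2]
    g=(c["depth"]>0)&(np.linalg.norm(W[...,:2]-s["ee_pos"][:2],axis=-1)<.025)&(z>.06)&(z<.175)
    for a in np.arange(.08,.175,.015):
        m=g&(z>a)&(z<a+.015)
        if m.sum(): print(n,round(a,3),W[m].mean(0).round(4),m.sum())
    print(np.percentile(z[g],[0,2,5]).round(4))
E
```

```text
top dish [ 0.5607 -0.3469] r 0.2745 51
side dish [ 0.4131 -0.2709] r 0.352 119
37.425 [0.6975 0.0262 0.2031] 0.20333071605787353
[0.69740553 0.0261779  0.20271851] [-3.13962377e+00  2.86004855e-03  6.00779042e-01]
side 0.11 [0.6928 0.0347 0.1197] 38
side 0.125 [0.6938 0.0328 0.1309] 71
side 0.14 [0.6942 0.0318 0.1473] 35
side 0.155 [0.695  0.0326 0.1625] 38
side 0.17 [0.6933 0.0327 0.1726] 12
[0.1133 0.1155 0.1176]
top 0.11 [0.6895 0.0295 0.1227] 5
top 0.125 [0.6948 0.0279 0.1302] 46
top 0.14 [0.6943 0.0269 0.1479] 10
top 0.155 [0.6939 0.0271 0.1624] 8
[0.12   0.1226 0.124 ]
```

>>> drive_tool(dp=[[-0.25,-0.26,0],[-0.51,-0.52,0],[-0.51,-0.52,0],[-0.51,-0.52,0],[-0.51,-0.52,0],[-0.51,-0.52,0]], turn=[[0,0,0.2],[0,0,0.4],[0,0,0.4],[0,0,0.4],[0,0,0.4],[0,0,0.4]], gripper=[-1,-1,-1,-1,-1,-1])

```text
t: 38.33
ee_pos: [0.6126, 0.0429, 0.2046]
ee_rot: [3.142, 0.0, 0.003]
force: [0.6, -0.3, -0.8]
finger_gap: 0.204
grip_force: 58.8
```

>>> drive_tool(dp=[[-0.35,-0.07,0],[-0.72,-0.14,0],[-0.72,-0.14,0],[-0.72,-0.14,0],[-0.72,-0.14,0]], turn=[[0,0,0],[0,0,0],[0,0,0],[0,0,0],[0,0,0]], gripper=[-1,-1,-1,-1,-1])

```text
t: 38.95
ee_pos: [0.5268, 0.0595, 0.2051]
ee_rot: [3.141, -0.001, 0.001]
force: [-0.3, 0.7, -0.6]
finger_gap: 0.202
grip_force: 58.7
```

```bash
cat > cont.py <<'E'
from bench import *;from h import *
import sys
# dish centre + contents rel. to centre from wrist
s=get_state();c=capture("wrist");P=campose(c,s);W=cloud(c,P);z=W[...,2];h=cv2.cvtColor(c["pixels"],cv2.COLOR_RGB2HSV)
if len(sys.argv)>1: cv2.imwrite("pics/%s.png"%sys.argv[1],c["pixels"][:,:,::-1])
m=(c["depth"]>0)&(z>.056)&(z<.066)&(h[...,1]<70)&(h[...,2]>60)&(abs(W[...,0]-.52)<.18)&(W[...,1]<.16)
p=W[m][:,:2]
for k in range(8):
    A=np.c_[2*p,np.ones(len(p))];q=np.linalg.lstsq(A,(p**2).sum(1),rcond=None)[0];r=np.sqrt(q[2]+q[:2]@q[:2])
    e=abs(np.linalg.norm(p-q[:2],axis=1)-r);p=p[e<max(.004,2*e.std())]
C=q[:2];print("dish",C.round(4),"r",r.round(4),len(p))
inn=(c["depth"]>0)&(np.linalg.norm(W[...,:2]-C,axis=-1)<.08)
bead=inn&((h[...,0]<12)|(h[...,0]>172))&(h[...,1]>100)&(z<.07)
for ce,st,b in blobs(bead,20): print("  bead rel",(plane(c,ce,.019,P)[:2]-C).round(3),st[4],"zmax",z[b].max().round(3))
can=inn&(z>.026)&(z<.056)&(h[...,1]<70)&(np.linalg.norm(W[...,:2]-C,axis=-1)<.072)
can=cv2.erode(can.astype(np.uint8),np.ones((3,3)))
for ce,st,b in blobs(can,40): print("  can rel",(W[b].mean(0)[:2]-C).round(3),st[4],"zmax",np.percentile(z[b],95).round(3))
print(s["t"],s["ee_pos"].round(4),"tcp rel",(s["ee_pos"][:2]-C).round(4),s["force"].round(1))
E
python3 cont.py c1
```

```text
dish [0.5379 0.0071] r 0.0849 2473
  bead rel [0.037 0.008] 173 zmax 0.027
  bead rel [ 0.024 -0.026] 166 zmax 0.026
  bead rel [0.003 0.033] 144 zmax 0.027
  bead rel [-0.002 -0.033] 163 zmax 0.027
  bead rel [-0.03   0.021] 157 zmax 0.027
  bead rel [-0.049 -0.023] 150 zmax 0.027
  can rel [ 0.056 -0.007] 348 zmax 0.035
  can rel [0.021 0.048] 314 zmax 0.035
  can rel [-0.019 -0.048] 301 zmax 0.035
  can rel [-0.024 -0.001] 296 zmax 0.035
  can rel [-0.056  0.002] 282 zmax 0.035
38.95 [0.5268 0.0595 0.2051] tcp rel [-0.0111  0.0524] [-0.3  0.7 -0.6]
```

View pics/c1.png

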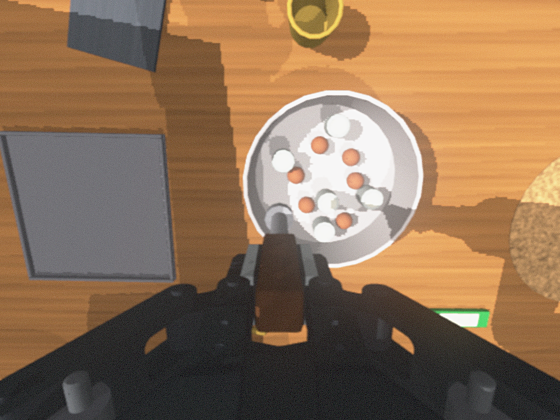

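The wrist view shows the rod foot at (278,215) over a free patch of the dish, with the five cans standing and six beads around it. I'll lower the rod there.

>>> drive_tool(dp=[[0,0,0.3],[0,0,0.6],[0,0,0.75],[0,0,0.83],[0,0,0.88],[0,0,0.9],[0,0,0.9],[0,0,0.9]], turn=[[0,0,0],[0,0,0],[0,0,0],[0,0,0],[0,0,0],[0,0,0],[0,0,0],[0,0,0]], gripper=[-1,-1,-1,-1,-1,-1,-1,-1])

```text
t: 40.0
ee_pos: [0.5262, 0.0598, 0.0975]
ee_rot: [3.142, -0.001, 0.001]
force: [0.2, 0.3, -1.2]
finger_gap: 0.204
grip_force: 58.8
```

```bash
python3 - <<'E'
import numpy as np
def f(S,th,r=.04): return [[round((r*np.cos(t)-S[0])/.12,3),round(-(r*np.sin(t)-S[1])/.12,3),0] for t in np.radians(th)]
print(f((-.011,.052),102+9*np.arange(1,21)))
a=np.radians(102);S=(.04*np.cos(a),.04*np.sin(a))
print(f(S,102+9*np.arange(1,21)))
print(f((-S[0],-S[1]),282+9*np.arange(1,21)))
print(f(S,102+18*np.arange(1,21)))
E
python3 cont.py
```

```text
[[np.float64(-0.028), np.float64(0.122), 0], [np.float64(-0.075), np.float64(0.145), 0], [np.float64(-0.118), np.float64(0.174), 0], [np.float64(-0.156), np.float64(0.21), 0], [np.float64(-0.188), np.float64(0.252), 0], [np.float64(-0.213), np.float64(0.298), 0], [np.float64(-0.23), np.float64(0.347), 0], [np.float64(-0.24), np.float64(0.398), 0], [np.float64(-0.241), np.float64(0.451), 0], [np.float64(-0.234), np.float64(0.503), 0], [np.float64(-0.22), np.float64(0.553), 0], [np.float64(-0.197), np.float64(0.6), 0], [np.float64(-0.167), np.float64(0.643), 0], [np.float64(-0.131), np.float64(0.681), 0], [np.float64(-0.09), np.float64(0.713), 0], [np.float64(-0.044), np.float64(0.738), 0], [np.float64(0.005), np.float64(0.755), 0], [np.float64(0.057), np.float64(0.765), 0], [np.float64(0.109), np.float64(0.766), 0], [np.float64(0.161), np.float64(0.759), 0]]
[[np.float64(-0.05), np.float64(0.015), 0], [np.float64(-0.097), np.float64(0.037), 0], [np.float64(-0.14), np.float64(0.067), 0], [np.float64(-0.178), np.float64(0.103), 0], [np.float64(-0.21), np.float64(0.145), 0], [np.float64(
[... 2283 characters left out ...]
loat64(0.022), 0], [np.float64(0.104), np.float64(-0.005), 0], [np.float64(0.0), np.float64(-0.0), 0]]
dish [0.5381 0.0071] r 0.0847 5669
  bead rel [0.037 0.009] 475 zmax 0.027
  bead rel [ 0.024 -0.026] 469 zmax 0.027
  bead rel [0.003 0.033] 374 zmax 0.027
  bead rel [-0.002 -0.032] 441 zmax 0.027
  bead rel [-0.031  0.021] 355 zmax 0.027
  bead rel [-0.051 -0.024] 287 zmax 0.026
  can rel [ 0.056 -0.007] 889 zmax 0.035
  can rel [0.021 0.048] 758 zmax 0.035
  can rel [-0.008  0.052] 112 zmax 0.051
  can rel [-0.019 -0.047] 723 zmax 0.035
  can rel [-0.023 -0.001] 665 zmax 0.035
  can rel [-0.054  0.001] 500 zmax 0.035
40.0 [0.5262 0.0598 0.0975] tcp rel [-0.0119  0.0527] [ 0.2  0.3 -1.2]
```

>>> drive_tool(dp=[[-0.03,0.1,0],[-0.075,0.14,0],[-0.12,0.17,0],[-0.155,0.21,0],[-0.19,0.25,0],[-0.21,0.3,0],[-0.23,0.35,0],[-0.24,0.4,0],[-0.24,0.45,0],[-0.235,0.5,0],[-0.22,0.55,0],[-0.2,0.6,0],[-0.17,0.64,0],[-0.13,0.68,0],[-0.09,0.71,0],[-0.045,0.74,0],[0.005,0.755,0],[0.055,0.765,0],[0.11,0.765,0],[0.16,0.76,0]], turn=[[0,0,0],[0,0,0],[0,0,0],[0,0,0],[0,0,0],[0,0,0],[0,0,0],[0,0,0],[0,0,0],[0,0,0],[0,0,0],[0,0,0],[0,0,0],[0,0,0],[0,0,0],[0,0,0],[0,0,0],[0,0,0],[0,0,0],[0,0,0]], gripper=[-1,-1,-1,-1,-1,-1,-1,-1,-1,-1,-1,-1,-1,-1,-1,-1,-1,-1,-1,-1])

```text
t: 42.55
ee_pos: [0.545, -0.0311, 0.0966]
ee_rot: [-3.141, 0.002, 0.001]
force: [-3.9, 1.2, -1.5]
finger_gap: 0.199
grip_force: 58.8
```

```bash
python3 cont.py c2
```

```text
dish [0.5398 0.0059] r 0.0848 5231
  bead rel [0.036 0.009] 467 zmax 0.027
  bead rel [ 0.038 -0.013] 453 zmax 0.027
  bead rel [ 0.027 -0.04 ] 899 zmax 0.028
  bead rel [0.004 0.034] 419 zmax 0.026
  bead rel [-0.017 -0.067] 370 zmax 0.027
  can rel [ 0.058 -0.007] 791 zmax 0.035
  can rel [ 0.04  -0.052] 418 zmax 0.036
  can rel [0.021 0.047] 761 zmax 0.035
  can rel [ 0.017 -0.019] 721 zmax 0.035
  can rel [ 0.009 -0.037] 125 zmax 0.052
42.55 [ 0.545  -0.0311  0.0966] tcp rel [ 0.0052 -0.037 ] [-3.9  1.2 -1.5]
```

View pics/c2.png

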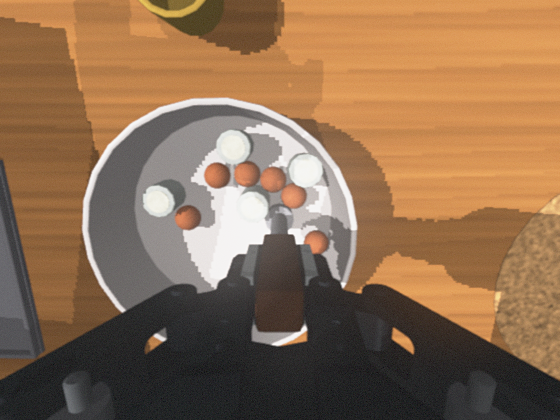

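The wrist view shows the stir pushing the contents cleanly. Four cans are visible at (233,146), (305,170), (158,200) and (253,207), and one is hidden behind the gripper. The dish moved only about 2 mm, so I'm continuing.

>>> drive_tool(dp=[[0.05,-0.015,0],[0.1,-0.035,0],[0.14,-0.065,0],[0.18,-0.1,0],[0.21,-0.145,0],[0.235,-0.19,0],[0.255,-0.24,0],[0.26,-0.29,0],[0.265,-0.345,0],[0.255,-0.395,0],[0.24,-0.445,0],[0.22,-0.495,0],[0.19,-0.535,0],[0.155,-0.575,0],[0.11,-0.605,0],[0.065,-0.63,0],[0.015,-0.65,0],[-0.035,-0.66,0],[-0.085,-0.66,0],[-0.14,-0.65,0]], turn=[[0,0,0],[0,0,0],[0,0,0],[0,0,0],[0,0,0],[0,0,0],[0,0,0],[0,0,0],[0,0,0],[0,0,0],[0,0,0],[0,0,0],[0,0,0],[0,0,0],[0,0,0],[0,0,0],[0,0,0],[0,0,0],[0,0,0],[0,0,0]], gripper=[-1,-1,-1,-1,-1,-1,-1,-1,-1,-1,-1,-1,-1,-1,-1,-1,-1,-1,-1,-1])

```text
t: 45.1
ee_pos: [0.5288, 0.0456, 0.0977]
ee_rot: [3.14, -0.003, 0.0]
force: [2.8, -4.3, 1.5]
finger_gap: 0.202
grip_force: 59.2
```

```bash
python3 cont.py
```

```text
dish [0.5479 0.0045] r 0.0847 5991
  bead rel [0.048 0.014] 531 zmax 0.027
  bead rel [ 0.047 -0.021] 516 zmax 0.027
  bead rel [0.045 0.034] 492 zmax 0.026
  bead rel [ 0.031 -0.034] 502 zmax 0.027
  bead rel [-0.011 -0.068] 465 zmax 0.027
  bead rel [-0.024  0.016] 313 zmax 0.027
  can rel [0.063 0.   ] 809 zmax 0.035
  can rel [ 0.044 -0.047] 636 zmax 0.035
  can rel [-0.015  0.04 ] 126 zmax 0.051
  can rel [-0.025  0.059] 432 zmax 0.035
  can rel [-0.058 -0.023] 484 zmax 0.035
45.1 [0.5288 0.0456 0.0977] tcp rel [-0.0191  0.0411] [ 2.8 -4.3  1.5]
```

>>> drive_tool(dp=[[-0.01,0.03,0],[-0.04,0.055,0],[-0.075,0.085,0],[-0.1,0.12,0],[-0.13,0.16,0],[-0.15,0.205,0],[-0.165,0.255,0],[-0.175,0.305,0],[-0.175,0.36,0],[-0.17,0.41,0],[-0.155,0.46,0],[-0.135,0.51,0],[-0.105,0.55,0],[-0.07,0.59,0],[-0.03,0.62,0],[0.02,0.645,0],[0.07,0.665,0],[0.12,0.67,0],[0.17,0.67,0],[0.22,0.665,0]], turn=[[0,0,0],[0,0,0],[0,0,0],[0,0,0],[0,0,0],[0,0,0],[0,0,0],[0,0,0],[0,0,0],[0,0,0],[0,0,0],[0,0,0],[0,0,0],[0,0,0],[0,0,0],[0,0,0],[0,0,0],[0,0,0],[0,0,0],[0,0,0]], gripper=[-1,-1,-1,-1,-1,-1,-1,-1,-1,-1,-1,-1,-1,-1,-1,-1,-1,-1,-1,-1])

```text
t: 47.65
ee_pos: [0.5552, -0.0331, 0.0969]
ee_rot: [3.142, -0.0, 0.001]
force: [0.5, 0.5, -0.8]
finger_gap: 0.202
grip_force: 59.0
```

```bash
python3 cont.py
```

```text
dish [0.548  0.0042] r 0.0847 5094
  bead rel [0.047 0.014] 470 zmax 0.027
  bead rel [ 0.047 -0.021] 443 zmax 0.026
  bead rel [0.044 0.034] 507 zmax 0.027
  bead rel [ 0.031 -0.034] 432 zmax 0.026
  bead rel [ 0.015 -0.057] 429 zmax 0.027
  bead rel [-0.012 -0.068] 382 zmax 0.027
  can rel [ 0.063 -0.001] 689 zmax 0.035
  can rel [ 0.044 -0.048] 493 zmax 0.035
  can rel [ 0.011 -0.038] 117 zmax 0.052
  can rel [-0.027  0.057] 521 zmax 0.035
47.65 [ 0.5552 -0.0331  0.0969] tcp rel [ 0.0072 -0.0373] [ 0.5  0.5 -0.8]
```

>>> drive_tool(dp=[[0.05,-0.015,0],[0.1,-0.035,0],[0.14,-0.065,0],[0.175,-0.1,0],[0.205,-0.145,0],[0.23,-0.19,0],[0.245,-0.24,0],[0.255,-0.29,0],[0.255,-0.345,0],[0.25,-0.395,0],[0.235,-0.445,0],[0.215,-0.495,0],[0.185,-0.535,0],[0.15,-0.575,0],[0.11,-0.605,0],[0.065,-0.63,0],[0.015,-0.65,0],[-0.035,-0.66,0],[-0.085,-0.66,0],[-0.13,-0.65,0]], turn=[[0,0,0],[0,0,0],[0,0,0],[0,0,0],[0,0,0],[0,0,0],[0,0,0],[0,0,0],[0,0,0],[0,0,0],[0,0,0],[0,0,0],[0,0,0],[0,0,0],[0,0,0],[0,0,0],[0,0,0],[0,0,0],[0,0,0],[0,0,0]], gripper=[-1,-1,-1,-1,-1,-1,-1,-1,-1,-1,-1,-1,-1,-1,-1,-1,-1,-1,-1,-1])

```text
t: 50.2
ee_pos: [0.5387, 0.0447, 0.0969]
ee_rot: [3.142, -0.0, 0.001]
force: [0.3, -0.7, -1.3]
finger_gap: 0.203
grip_force: 59.0
```

```bash
python3 cont.py
```

```text
dish [0.5501 0.0109] r 0.0847 5731
  bead rel [ 0.055 -0.01 ] 1017 zmax 0.027
  bead rel [0.049 0.05 ] 481 zmax 0.027
  bead rel [0.041 0.031] 483 zmax 0.027
  bead rel [ 0.017 -0.057] 484 zmax 0.027
  bead rel [-0.009 -0.068] 475 zmax 0.027
  can rel [0.061 0.02 ] 618 zmax 0.035
  can rel [ 0.051 -0.038] 698 zmax 0.035
  can rel [-0.007  0.033] 120 zmax 0.052
  can rel [-0.026  0.058] 305 zmax 0.035
  can rel [-0.057 -0.026] 455 zmax 0.035
50.2 [0.5387 0.0447 0.0969] tcp rel [-0.0114  0.0338] [ 0.3 -0.7 -1.3]
```

>>> drive_tool(dp=[[-0.08,0.01,0],[-0.155,0.06,0],[-0.21,0.145,0],[-0.235,0.245,0],[-0.23,0.35,0],[-0.195,0.45,0],[-0.13,0.53,0],[-0.04,0.585,0],[0.06,0.61,0],[0.165,0.605,0],[0.26,0.57,0],[0.34,0.505,0],[0.4,0.415,0],[0.425,0.315,0],[0.42,0.21,0],[0.385,0.115,0],[0.315,0.035,0],[0.23,-0.025,0],[0.13,-0.05,0],[0.025,-0.045,0]], turn=[[0,0,0],[0,0,0],[0,0,0],[0,0,0],[0,0,0],[0,0,0],[0,0,0],[0,0,0],[0,0,0],[0,0,0],[0,0,0],[0,0,0],[0,0,0],[0,0,0],[0,0,0],[0,0,0],[0,0,0],[0,0,0],[0,0,0],[0,0,0]], gripper=[-1,-1,-1,-1,-1,-1,-1,-1,-1,-1,-1,-1,-1,-1,-1,-1,-1,-1,-1,-1])

```text
t: 52.75
ee_pos: [0.5411, 0.0503, 0.097]
ee_rot: [3.141, -0.0, 0.001]
force: [-0.2, 0.2, -1.4]
finger_gap: 0.204
grip_force: 59.0
```

```bash
python3 cont.py c3
```

```text
dish [0.5501 0.0109] r 0.0847 5619
  bead rel [ 0.059 -0.011] 1041 zmax 0.027
  bead rel [0.03  0.062] 458 zmax 0.027
  bead rel [ 0.021 -0.06 ] 493 zmax 0.027
  bead rel [-0.005  0.063] 397 zmax 0.026
  bead rel [-0.008 -0.068] 461 zmax 0.027
  can rel [0.061 0.021] 602 zmax 0.035
  can rel [ 0.051 -0.038] 660 zmax 0.035
  can rel [-0.005  0.039] 116 zmax 0.052
  can rel [-0.023  0.059] 130 zmax 0.035
  can rel [-0.056 -0.025] 385 zmax 0.035
52.75 [0.5411 0.0503 0.097 ] tcp rel [-0.009   0.0394] [-0.2  0.2 -1.4]
```

View pics/c3.png

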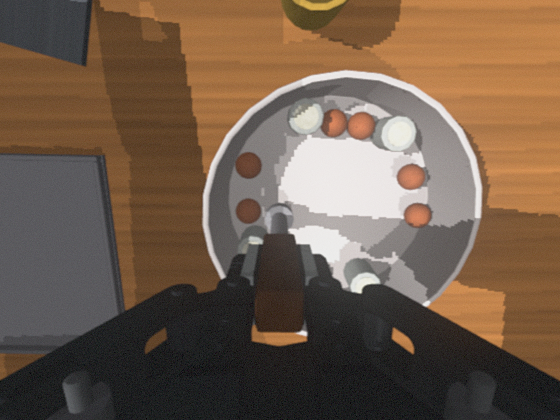

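The wrist view shows all six beads pushed out to the wall ring, with cans at (306,117), (398,132), (255,240) and (363,280). The rod circles freely. Two more laps.

>>> drive_tool(dp=[[-0.1,0.035,0],[-0.18,0.1,0],[-0.24,0.19,0],[-0.265,0.29,0],[-0.265,0.395,0],[-0.225,0.495,0],[-0.16,0.58,0],[-0.07,0.64,0],[0.035,0.67,0],[0.14,0.665,0],[0.24,0.625,0],[0.325,0.555,0],[0.38,0.465,0],[0.41,0.36,0],[0.405,0.255,0],[0.365,0.155,0],[0.295,0.075,0],[0.205,0.02,0],[0.105,-0.005,0],[0,0,0]], turn=[[0,0,0],[0,0,0],[0,0,0],[0,0,0],[0,0,0],[0,0,0],[0,0,0],[0,0,0],[0,0,0],[0,0,0],[0,0,0],[0,0,0],[0,0,0],[0,0,0],[0,0,0],[0,0,0],[0,0,0],[0,0,0],[0,0,0],[0,0,0]], gripper=[-1,-1,-1,-1,-1,-1,-1,-1,-1,-1,-1,-1,-1,-1,-1,-1,-1,-1,-1,-1])

```text
t: 55.3
ee_pos: [0.5411, 0.0503, 0.0969]
ee_rot: [3.141, -0.0, 0.001]
force: [0.5, 0.3, -1.6]
finger_gap: 0.198
grip_force: 59.0
```

```bash
python3 cont.py
```

```text
dish [0.55   0.0109] r 0.0847 5605
  bead rel [ 0.06  -0.011] 1047 zmax 0.027
  bead rel [0.03  0.062] 454 zmax 0.027
  bead rel [ 0.021 -0.06 ] 494 zmax 0.026
  bead rel [-0.005  0.063] 397 zmax 0.026
  bead rel [-0.008 -0.068] 459 zmax 0.027
  can rel [0.061 0.021] 616 zmax 0.035
  can rel [ 0.051 -0.038] 679 zmax 0.035
  can rel [-0.005  0.039] 118 zmax 0.052
  can rel [-0.023  0.059] 162 zmax 0.035
  can rel [-0.056 -0.025] 400 zmax 0.035
55.3 [0.5411 0.0503 0.0969] tcp rel [-0.0089  0.0393] [ 0.5  0.3 -1.6]
```

>>> drive_tool(dp=[[-0.1,0.035,0],[-0.18,0.1,0],[-0.24,0.19,0],[-0.265,0.29,0],[-0.265,0.395,0],[-0.225,0.495,0],[-0.16,0.58,0],[-0.07,0.64,0],[0.035,0.67,0],[0.14,0.665,0],[0.24,0.625,0],[0.325,0.555,0],[0.38,0.465,0],[0.41,0.36,0],[0.405,0.255,0],[0.365,0.155,0],[0.295,0.075,0],[0.205,0.02,0],[0.105,-0.005,0],[0,0,0]], turn=[[0,0,0],[0,0,0],[0,0,0],[0,0,0],[0,0,0],[0,0,0],[0,0,0],[0,0,0],[0,0,0],[0,0,0],[0,0,0],[0,0,0],[0,0,0],[0,0,0],[0,0,0],[0,0,0],[0,0,0],[0,0,0],[0,0,0],[0,0,0]], gripper=[-1,-1,-1,-1,-1,-1,-1,-1,-1,-1,-1,-1,-1,-1,-1,-1,-1,-1,-1,-1])

```text
t: 57.85
ee_pos: [0.5411, 0.0503, 0.0969]
ee_rot: [3.141, -0.0, 0.001]
force: [-1.3, -0.5, -0.9]
finger_gap: 0.202
grip_force: 59.0
```

```bash
python3 cont.py
```

```text
dish [0.55   0.0109] r 0.0847 5622
  bead rel [ 0.06  -0.011] 1060 zmax 0.027
  bead rel [0.03  0.061] 457 zmax 0.027
  bead rel [ 0.021 -0.06 ] 493 zmax 0.027
  bead rel [-0.005  0.063] 403 zmax 0.026
  bead rel [-0.009 -0.068] 460 zmax 0.027
  can rel [0.061 0.021] 627 zmax 0.035
  can rel [ 0.051 -0.038] 700 zmax 0.035
  can rel [-0.005  0.039] 124 zmax 0.051
  can rel [-0.023  0.059] 162 zmax 0.035
  can rel [-0.056 -0.025] 380 zmax 0.035
57.85 [0.5411 0.0503 0.0969] tcp rel [-0.009   0.0393] [-1.3 -0.5 -0.9]
```

>>> drive_tool(dp=[[-0.1,0.035,0],[-0.18,0.1,0],[-0.24,0.19,0],[-0.265,0.29,0],[-0.265,0.395,0],[-0.225,0.495,0],[-0.16,0.58,0],[-0.07,0.64,0],[0.035,0.67,0],[0.14,0.665,0],[0.24,0.625,0],[0.325,0.555,0],[0.38,0.465,0],[0.41,0.36,0],[0.405,0.255,0],[0.365,0.155,0],[0.295,0.075,0],[0.205,0.02,0],[0.105,-0.005,0],[0,0,0]], turn=[[0,0,0],[0,0,0],[0,0,0],[0,0,0],[0,0,0],[0,0,0],[0,0,0],[0,0,0],[0,0,0],[0,0,0],[0,0,0],[0,0,0],[0,0,0],[0,0,0],[0,0,0],[0,0,0],[0,0,0],[0,0,0],[0,0,0],[0,0,0]], gripper=[-1,-1,-1,-1,-1,-1,-1,-1,-1,-1,-1,-1,-1,-1,-1,-1,-1,-1,-1,-1])

```text
t: 60.4
ee_pos: [0.5411, 0.0502, 0.097]
ee_rot: [3.141, -0.0, 0.001]
force: [0.2, -0.2, 0.6]
finger_gap: 0.2
grip_force: 59.0
```

>>> drive_tool(dp=[[0,0,-0.2],[0,0,-0.5],[0,0,-0.9],[0,0,-0.9],[0,0,-0.9]], turn=[[0,0,0],[0,0,0],[0,0,0],[0,0,0],[0,0,0]], gripper=[-1,-1,-1,-1,-1])

```text
t: 61.02
ee_pos: [0.5414, 0.05, 0.2041]
ee_rot: [3.141, 0.001, 0.001]
force: [0.6, -0.9, -1.1]
finger_gap: 0.203
grip_force: 59.0
```

>>> drive_tool(dp=[[0.3,0.05,0],[0.65,0.1,0],[0.65,0.1,0],[0.65,0.1,0],[0.65,0.1,0],[0.65,0.1,0]], turn=[[0,0,-0.1],[0,0,-0.25],[0,0,-0.4],[0,0,-0.4],[0,0,-0.4],[0,0,-0.4]], gripper=[-1,-1,-1,-1,-1,-1])

```text
t: 61.78
ee_pos: [0.6196, 0.0382, 0.2039]
ee_rot: [-3.141, 0.001, 0.599]
force: [-0.2, -0.3, -1.7]
finger_gap: 0.204
grip_force: 59.0
```

>>> drive_tool(dp=[[0.25,0.22,0],[0.48,0.44,0],[0.48,0.44,0],[0.48,0.44,0],[0.48,0.44,0],[0.48,0.44,0]], turn=[[0,0,0],[0,0,0],[0,0,0],[0,0,0],[0,0,0],[0,0,0]], gripper=[-1,-1,-1,-1,-1,-1])

```text
t: 62.52
ee_pos: [0.6971, 0.0275, 0.206]
ee_rot: [3.141, -0.001, 0.601]
force: [-0.7, 0.0, -1.1]
finger_gap: 0.204
grip_force: 59.1
```

```bash
python3 - <<'E'
from bench import *;from h import *
s=get_state();print(s["ee_pos"],s["ee_rot"],s["t"])
for n in("wrist","side","top"):
    c=capture(n);P=campose(c,s);W=cloud(c,P);z=W[...,2];h=cv2.cvtColor(c["pixels"],cv2.COLOR_RGB2HSV)
    ok=(c["depth"]>0)&(abs(W[...,0]-.694)<.035)&(abs(W[...,1]-.03)<.035)
    m=ok&(z>.046)&(z<.056);p=W[m][:,:2]
    A=np.c_[2*p,np.ones(len(p))];q=np.linalg.lstsq(A,(p**2).sum(1),rcond=None)[0];print(n,"cup rim",q[:2].round(4),np.sqrt(q[2]+q[:2]@q[:2]).round(4),len(p))
    g=(c["depth"]>0)&(np.linalg.norm(W[...,:2]-s["ee_pos"][:2],axis=-1)<.03)&(z>.1)&(z<.145)
    for a in(.1,.115,.13):
        b=g&(z>a)&(z<a+.015)
        if b.sum()>2: print("  rod",a,W[b].mean(0).round(4),b.sum())
    if g.sum(): print("  zmin",z[g].min().round(4))
E
```

```text
[0.69707656 0.02747758 0.20602193] [ 3.14076834e+00 -1.07045818e-03  6.00892114e-01] 62.525
wrist cup rim [0.6942 0.028 ] 0.0225 449
  rod 0.115 [0.703  0.0317 0.1271] 46
  rod 0.13 [0.6986 0.0292 0.1347] 395
  zmin 0.1245
side cup rim [0.6945 0.0321] 0.0229 116
  rod 0.115 [0.6921 0.0371 0.1246] 43
  rod 0.13 [0.6937 0.0338 0.1353] 61
  zmin 0.1174
top cup rim [0.697  0.0302] 0.0226 54
  rod 0.115 [0.6905 0.0317 0.1257] 8
  rod 0.13 [0.6951 0.0286 0.1342] 48
  zmin 0.1238
```

>>> drive_tool(dp=[[-0.015,-0.01,0.2],[-0.015,-0.01,0.45],[-0.015,-0.01,0.65],[-0.015,-0.01,0.8],[-0.015,-0.01,0.88],[-0.015,-0.01,0.93],[-0.015,-0.01,0.93],[-0.015,-0.01,0.93]], turn=[[0,0,0],[0,0,0],[0,0,0],[0,0,0],[0,0,0],[0,0,0],[0,0,0],[0,0,0]], gripper=[-1,-1,-1,-1,-1,-1,-1,-1])

```text
t: 63.68
ee_pos: [0.6956, 0.0272, 0.094]
ee_rot: [3.141, -0.001, 0.601]
force: [0.1, -0.2, -1.0]
finger_gap: 0.202
grip_force: 59.2
```

>>> drive_tool(dp=[[0,0,0.01],[0,0,0.01],[0,0,0.01],[0,0,0.01],[0,0,0.01],[0,0,-0.2],[0,0,-0.6],[0,0,-1],[0,0,-1],[0,0,-1]], turn=[[0,0,0],[0,0,0],[0,0,0],[0,0,0],[0,0,0],[0,0,0],[0,0,0],[0,0,0],[0,0,0],[0,0,0]], gripper=[-1,-0.4,-0.2,-0.2,-0.2,-0.2,-0.2,-0.2,-0.2,-0.2])

```text
t: 64.92
ee_pos: [0.6951, 0.0272, 0.2125]
ee_rot: [-3.141, 0.001, 0.601]
force: [-0.4, -0.1, -1.1]
finger_gap: 0.4
grip_force: 0.0
```

```bash
python3 rod.py wrist; python3 cont.py
```

```text
wrist top z 0.1416 mean [0.6952 0.0274 0.1404] rect ((695.1095581054688, 26.973129272460938), (17.49826431274414, 17.38041877746582), 33.72089767456055) 524 pix 279.0 217.1 px2plane [0.6951 0.0273 0.14  ]
   band 0.08 0.1 [0.7016 0.032  0.0909] 87
   band 0.1 0.12 [0.7018 0.0319 0.1108] 109
   band 0.12 0.135 [0.7017 0.0319 0.1281] 104
   cup rim [0.6726 0.0167] 0.0377 613 0.0541
64.925 [0.69511744 0.02722665 0.21253849] [-3.14118591e+00  7.30921224e-04  6.00779842e-01]
dish [0.5507 0.0111] r 0.0849 1114
  bead rel [0.028 0.06 ] 113 zmax 0.026
  bead rel [ 0.059 -0.012] 242 zmax 0.026
  bead rel [-0.005  0.063] 162 zmax 0.027
  bead rel [ 0.021 -0.06 ] 144 zmax 0.027
  bead rel [-0.009 -0.068] 142 zmax 0.026
  can rel [0.063 0.025] 49 zmax 0.035
  can rel [ 0.051 -0.039] 166 zmax 0.035
  can rel [-0.025  0.057] 108 zmax 0.035
64.975 [0.6948 0.0273 0.2115] tcp rel [0.1441 0.0161] [-0.2 -0.3 -0. ]
```

The rod stands upright in its cup again, top at z=0.140 as at the start. Next I'll straddle the dish wall on its leading side.

>>> drive_tool(dp=[[-0.8,-0.04,0],[-0.8,-0.04,0],[-0.8,-0.04,0],[-0.8,-0.04,0]], turn=[[0,0,0],[0,0,0],[0,0,0],[0,0,0]], gripper=[-0.4,-0.4,-0.4,-0.4])

```text
t: 65.53
ee_pos: [0.6136, -0.0228, 0.2127]
ee_rot: [-3.141, 0.0, 0.601]
force: [-0.5, 0.6, -0.3]
finger_gap: 0.302
grip_force: 0.0
```

>>> drive_tool(dp=[[-0.79,-0.04,0],[-0.79,-0.04,0],[-0.79,-0.04,0],[-0.79,-0.04,0],[-0.79,-0.04,0],[-0.79,-0.04,0],[-0.79,-0.04,0]], turn=[[0,0,0.54],[0,0,0.54],[0,0,0.54],[0,0,0.54],[0,0,0.54],[0,0,0.54],[0,0,0.54]], gripper=[-0.4,-0.4,-0.4,-0.4,-0.4,-0.4,-0.4])

```text
t: 66.4
ee_pos: [0.5329, -0.0724, 0.213]
ee_rot: [3.142, 0.0, -0.207]
force: [-0.2, 0.2, -0.3]
finger_gap: 0.3
grip_force: 0.0
```

```bash
cat > mat.py <<'E'
from bench import *;from h import *
s=get_state();c=capture("wrist");P=campose(c,s);W=cloud(c,P);g=cv2.GaussianBlur(c["pixels"],(5,5),0);h=cv2.cvtColor(g,cv2.COLOR_RGB2HSV)
d=np.linalg.norm(W[...,:2]-[.478,-.334],axis=-1)
m=(c["depth"]>0)&(abs(W[...,2])<.006)&(d<.15)
print("depth pts",m.sum(),"hsv in",np.median(h[m&(d<.09)],axis=0),"out",np.median(h[m&(d>.12)],axis=0))
k=m&(h[...,1]<(np.median(h[m&(d<.09)][:,1])+np.median(h[m&(d>.12)][:,1]))/2)
b=max(blobs(cv2.medianBlur(k.astype(np.uint8)*255,7)>0,100),key=lambda b:b[1][4])
ct=max(cv2.findContours(b[2].astype(np.uint8),0,2)[0],key=len)[:,0]
ct=ct[(ct[:,0]>3)&(ct[:,0]<556)&(ct[:,1]>3)&(ct[:,1]<400)]
p=np.array([plane(c,q,0,P)[:2] for q in ct])
for _ in range(8):
    A=np.c_[2*p,np.ones(len(p))];q=np.linalg.lstsq(A,(p**2).sum(1),rcond=None)[0];r=np.sqrt(q[2]+q[:2]@q[:2])
    e=abs(np.linalg.norm(p-q[:2],axis=1)-r);p=p[e<max(.003,2*e.std())]
print("mat",q[:2].round(4),r.round(4),len(p))
E
python3 cont.py c4; python3 mat.py
```

```text
dish [0.5499 0.0103] r 0.085 2439
  bead rel [ 0.06 -0.01] 438 zmax 0.027
  bead rel [ 0.021 -0.06 ] 194 zmax 0.027
  bead rel [0.03  0.061] 192 zmax 0.027
  bead rel [-0.009 -0.069] 177 zmax 0.027
  bead rel [-0.006  0.062] 186 zmax 0.027
  can rel [ 0.051 -0.039] 214 zmax 0.035
  can rel [0.061 0.019] 250 zmax 0.035
  can rel [-0.03   0.055] 213 zmax 0.035
  can rel [-0.058 -0.027] 199 zmax 0.035
  can rel [-0.058  0.023] 212 zmax 0.035
66.4 [ 0.5329 -0.0724  0.213 ] tcp rel [-0.0171 -0.0827] [-0.2  0.2 -0.3]
depth pts 37768 hsv in [ 16. 121. 210.] out [ 14. 153. 202.]
mat [ 0.4776 -0.3338] 0.1079 178
```

View pics/c4.png

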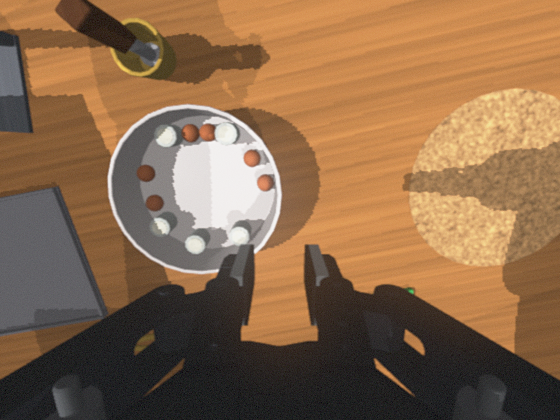

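The wrist view shows all five cans, at (166,135), (226,132), (161,226), (195,243) and (239,235), and all six beads in the dish. The mat is at about (495,175) and the path between them is clear. Lowering astride the wall.

>>> drive_tool(dp=[[0,0,0.4],[0,0,0.73],[0,0,0.73],[0,0,0.73]], turn=[[0,0,0],[0,0,0],[0,0,0],[0,0,0]], gripper=[-0.4,-0.4,-0.4,-0.4])

```text
t: 67.0
ee_pos: [0.5334, -0.0729, 0.1277]
ee_rot: [3.142, -0.003, -0.209]
force: [0.4, -0.3, -0.4]
finger_gap: 0.295
grip_force: 0.0
```

>>> drive_tool(dp=[[0,0,0.2],[0,0,0.4],[0,0,0.55],[0,0,0.65],[0,0,0.73],[0,0,0.73],[0,0,0.73]], turn=[[0,0,0],[0,0,0],[0,0,0],[0,0,0],[0,0,0],[0,0,0],[0,0,0]], gripper=[-0.4,-0.4,-0.4,-0.4,-0.4,-0.4,-0.4])

```text
t: 67.88
ee_pos: [0.5329, -0.0728, 0.0388]
ee_rot: [3.142, -0.001, -0.209]
force: [-0.1, -0.0, -0.0]
finger_gap: 0.302
grip_force: 0.0
```

>>> drive_tool(dp=[[0,0.02,0],[0,0.04,0],[0,0.06,0],[0,0.08,0],[0,0.11,0],[0,0.15,0],[0,0.2,0],[0,0.26,0],[0,0.32,0],[0,0.38,0],[0,0.44,0],[0,0.5,0],[0,0.5,0],[0,0.5,0]], turn=[[0,0,0],[0,0,0],[0,0,0],[0,0,0],[0,0,0],[0,0,0],[0,0,0],[0,0,0],[0,0,0],[0,0,0],[0,0,0],[0,0,0],[0,0,0],[0,0,0]], gripper=[-0.4,-0.4,-0.4,-0.4,-0.4,-0.4,-0.4,-0.4,-0.4,-0.4,-0.4,-0.4,-0.4,-0.4])

```text
t: 69.62
ee_pos: [0.5197, -0.1321, 0.0379]
ee_rot: [3.14, 0.0, -0.21]
force: [0.3, 0.3, -0.2]
finger_gap: 0.297
grip_force: 0.0
```

```bash
python3 cont.py; python3 dish.py top,side
```

```text
dish [ 0.5431 -0.0448] r 0.0831 4792
  bead rel [ 0.059 -0.008] 1893 zmax 0.027
  bead rel [ 0.017 -0.06 ] 797 zmax 0.027
  bead rel [0.03  0.054] 574 zmax 0.025
  bead rel [-0.012 -0.066] 664 zmax 0.027
  bead rel [-0.004  0.062] 915 zmax 0.026
  can rel [ 0.049 -0.041] 1477 zmax 0.035
  can rel [0.061 0.018] 1557 zmax 0.035
  can rel [-0.013 -0.066] 58 zmax 0.054
  can rel [-0.028  0.057] 1007 zmax 0.035
69.625 [ 0.5197 -0.1321  0.0379] tcp rel [-0.0234 -0.0873] [ 0.3  0.3 -0.2]
top dish [ 0.5446 -0.0395] r 0.0852 224
side dish [ 0.3589 -0.2757] r 0.3442 139
69.725 [ 0.5198 -0.1317  0.0379] 0.29819970502508525
```

>>> drive_tool(dp=[[0,0.03,0],[0,0.08,0],[0,0.14,0],[0,0.21,0],[0,0.29,0],[0,0.37,0],[0,0.45,0],[0,0.53,0],[0,0.61,0],[0,0.69,0],[0,0.77,0],[0,0.84,0],[0,0.9,0],[0,0.95,0],[0,0.98,0],[0,1,0],[0,1,0]], turn=[[0,0,0],[0,0,0],[0,0,0],[0,0,0],[0,0,0],[0,0,0],[0,0,0],[0,0,0],[0,0,0],[0,0,0],[0,0,0],[0,0,0],[0,0,0],[0,0,0],[0,0,0],[0,0,0],[0,0,0]], gripper=[-0.4,-0.4,-0.4,-0.4,-0.4,-0.4,-0.4,-0.4,-0.4,-0.4,-0.4,-0.4,-0.4,-0.4,-0.4,-0.4,-0.4])

```text
t: 71.9
ee_pos: [0.4951, -0.2491, 0.0382]
ee_rot: [3.141, -0.0, -0.209]
force: [-0.4, 1.3, -0.7]
finger_gap: 0.302
grip_force: 0.6
```

>>> drive_tool(dp=[[-0.01,0.03,0],[-0.01,0.08,0],[-0.02,0.14,0],[-0.02,0.21,0],[-0.02,0.29,0],[-0.02,0.37,0],[-0.02,0.45,0],[-0.02,0.53,0],[-0.02,0.61,0],[-0.02,0.69,0],[-0.02,0.77,0],[-0.02,0.84,0],[-0.02,0.9,0],[-0.02,0.95,0],[-0.02,0.98,0],[-0.02,1,0],[-0.02,1,0]], turn=[[0,0,0],[0,0,0],[0,0,0],[0,0,0],[0,0,0],[0,0,0],[0,0,0],[0,0,0],[0,0,0],[0,0,0],[0,0,0],[0,0,0],[0,0,0],[0,0,0],[0,0,0],[0,0,0],[0,0,0]], gripper=[-0.4,-0.4,-0.4,-0.4,-0.4,-0.4,-0.4,-0.4,-0.4,-0.4,-0.4,-0.4,-0.4,-0.4,-0.4,-0.4,-0.4])

```text
t: 74.03
ee_pos: [0.4678, -0.3659, 0.0381]
ee_rot: [3.141, -0.0, -0.209]
force: [1.0, 2.3, 1.8]
finger_gap: 0.304
grip_force: 1.4
```

```bash
python3 cont.py; python3 dish.py top,side
```

```text
dish [ 0.494  -0.2781] r 0.0836 4757
  bead rel [ 0.059 -0.011] 1894 zmax 0.027
  bead rel [ 0.016 -0.061] 825 zmax 0.027
  bead rel [0.032 0.052] 463 zmax 0.024
  bead rel [-0.014 -0.065] 706 zmax 0.026
  bead rel [-0.001  0.062] 877 zmax 0.027
  can rel [0.062 0.015] 1574 zmax 0.035
  can rel [ 0.047 -0.043] 1437 zmax 0.035
  can rel [-0.016 -0.067] 53 zmax 0.054
  can rel [-0.025  0.058] 1029 zmax 0.035
  can rel [-0.048  0.031] 46 zmax 0.033
74.025 [ 0.4678 -0.3659  0.0381] tcp rel [-0.0262 -0.0878] [1.  2.3 1.8]
top dish [ 0.496  -0.2726] r 0.0852 308
side dish [ 0.3615 -0.3748] r 0.245 103
74.125 [ 0.4678 -0.366   0.0382] 0.3010205097610069
```

>>> drive_tool(dp=[[-0.01,0.03,0],[-0.02,0.08,0],[-0.03,0.14,0],[-0.03,0.21,0],[-0.03,0.28,0],[-0.03,0.35,0],[-0.03,0.41,0],[-0.03,0.46,0],[-0.03,0.49,0],[-0.03,0.5,0],[-0.03,0.5,0],[-0.03,0.42,0],[-0.03,0.42,0]], turn=[[0,0,0],[0,0,0],[0,0,0],[0,0,0],[0,0,0],[0,0,0],[0,0,0],[0,0,0],[0,0,0],[0,0,0],[0,0,0],[0,0,0],[0,0,0]], gripper=[-0.4,-0.4,-0.4,-0.4,-0.4,-0.4,-0.4,-0.4,-0.4,-0.4,-0.4,-0.4,-0.4])

```text
t: 75.8
ee_pos: [0.4538, -0.4139, 0.038]
ee_rot: [3.141, 0.0, -0.209]
force: [0.6, 0.5, -0.2]
finger_gap: 0.301
grip_force: 0.0
```

>>> drive_tool(dp=[[0,0,-0.2],[0,0,-0.6],[0,0,-1],[0,0,-1],[0,0,-1]], turn=[[0,0,0],[0,0,0],[0,0,0],[0,0,0],[0,0,0]], gripper=[-0.4,-0.4,-0.4,-0.4,-0.4])

```text
t: 76.42
ee_pos: [0.4535, -0.4142, 0.1573]
ee_rot: [-3.142, 0.001, -0.209]
force: [-0.7, 0.7, -1.5]
finger_gap: 0.3
grip_force: 0.0
```

>>> drive_tool(dp=[[-0.5,0,-1],[-0.5,0,-1],[-0.5,0,-1],[-0.5,0,-1],[-0.5,0,-1]], turn=[[0,0,0],[0,0,0],[0,0,0],[0,0,0],[0,0,0]], gripper=[-0.4,-0.4,-0.4,-0.4,-0.4])

```text
t: 77.05
ee_pos: [0.3951, -0.4013, 0.2749]
ee_rot: [-3.139, 0.004, -0.209]
force: [-0.0, -0.2, -0.6]
finger_gap: 0.302
grip_force: 0.0
```

```bash
python3 cont.py; python3 dish.py wrist,top fin;python3 - <<'E'
from bench import *;from h import *
s=get_state();c=capture("wrist");P=campose(c,s);g=cv2.GaussianBlur(c["pixels"],(5,5),0);h=cv2.cvtColor(g,cv2.COLOR_RGB2HSV);W=cloud(c,P)
C=np.array([.4776,-.3338]);d=np.linalg.norm(W[...,:2]-C,axis=-1)
a=cv2.imread("pics/fin_top.png");b=c["pixels"][:,:,::-1]
cv2.imwrite("pics/final.png",np.hstack([cv2.resize(a,(400,300)),cv2.resize(b,(400,300))]))
E
```

```text
dish [ 0.4445 -0.4372] r 0.1866 566
  bead rel [0.049 0.041] 162 zmax 0.027
  bead rel [0.018 0.037] 145 zmax 0.027
77.05 [ 0.3951 -0.4013  0.2749] tcp rel [-0.0493  0.0359] [-0.  -0.2 -0.6]
wrist dish [ 0.4293 -0.4361] r 0.1898 509
top dish [ 0.4801 -0.3304] r 0.0853 358
77.15 [ 0.3952 -0.4014  0.2756] 0.29412333332752694
```

View pics/final.png

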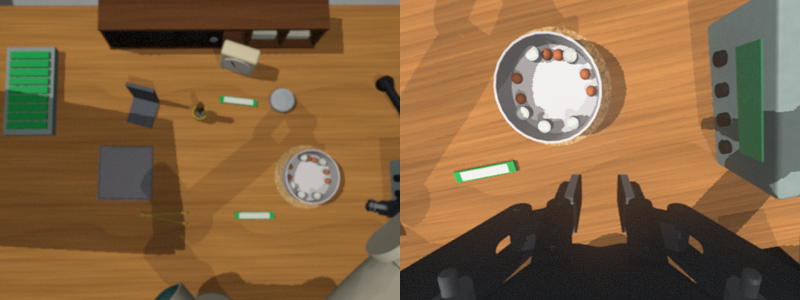

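The left half (top view) shows the dish centred on the cork at (311,176) and the rod in its cup at (200,110). The right half shows all five cans and six beads inside, with the arm clear.

```bash
python3 rod.py top,side; python3 -c "
from bench import *
print(finish_job())"
```

```text
top top z 0.1426 mean [0.6967 0.0292 0.1404] rect ((697.6301879882812, 29.108680725097656), (18.369121551513672, 17.143430709838867), 42.1463737487793) 53 pix 279.8 146.5 px2plane [0.6968 0.0292 0.14  ]
   band 0.08 0.1 [0.6907 0.0296 0.0897] 21
   band 0.1 0.12 [0.6913 0.0295 0.1098] 23
   band 0.12 0.135 [0.6913 0.0294 0.1282] 17
   cup rim [0.6969 0.0303] 0.0221 85 0.0535
side top z 0.1405 mean [0.6946 0.0321 0.1391] rect ((694.6648559570312, 30.200742721557617), (16.55507469177246, 21.05263900756836), 32.721492767333984) 46 pix 222.5 156.3 px2plane [0.6938 0.0333 0.14  ]
   band 0.08 0.1 [0.6908 0.0371 0.0902] 65
   band 0.1 0.12 [0.6912 0.0371 0.1102] 70
   band 0.12 0.135 [0.6907 0.0372 0.1281] 55
   cup rim [0.6944 0.0325] 0.0207 126 0.0539
77.3 [ 0.39527292 -0.40159718  0.27702102] [-3.14060393e+00  1.36343793e-03 -2.08860091e-01]
the job is handed in; nothing more can be done
None
```

The job is done and handed in at about 77 s: all five canisters went into the dish, I stirred six full circles, the rod stands back in its cup, and the dish slid to the centre of the cork disc with all five canisters and six beads still in it.

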